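Rack the panels and tote the fittings of a cabinet order

ROBOT

A 7-joint arm with a two-finger parallel gripper is mounted at the origin on the work surface. World frame = base frame: x ahead of the robot, y to its left, z up, the work surface at z = 0. Lengths are in m, angles in rad, forces in N, time in s.
With the tool pointing down it reaches from about 0.4 to 0.875 m from the base axis. Payload 19.3 kg.
Tool frame: the origin (TCP) lies on the centre line of the jaws, within the pads' length; the fingertips stand 8 mm ahead of it and the grasp point (between the pads) lies 11 mm behind it; z points along the fingers, y is the line along which they close (so a half turn about z gives the same grasp; the last joint's range is limited). The gripper opens to 85 mm and grips with 20 to 120 N. Pads are 22 mm wide; open, the fingers measure 114 mm over their backs; the gripper's body (76 mm by 85 mm) begins 54 mm behind the grasp point. The pads swing forward as they close: fully open they stand 13 mm farther back than shut.
Start: joints at [-1.309, 0.521, -0.036, 1.599, 0.021, 1.021, -0.113], TCP at [0.204, 0.591, 0.215] pointing down, gripper open.
Joint ranges: [-2.91, 2.91], [-0.3, 2.13], [-1.5, 1.42], [0.17, 2.43], [-1.26, 4.41], [0.16, 1.93], [-2.52, 2.52]. Speed limits (rad/s): [1.89, 1.89, 2.39, 2.39, 3.01, 3.01, 3.01].

INTERFACE

Orientations are given as [roll, pitch, yaw] about the fixed x, y, z axes, in that order (R = Rz(yaw) Ry(pitch) Rx(roll)).
In Python, from workcell import status, grab_frame, camera_params, bot, search_frame, silhouettes gives the robot as it stands.
- The arm moves only by the shell command python3 -m creep 'ROWS' [FORCE]. ROWS is JSON, a list of rows, each a list of 5 numbers: the shift along the tool's x, y, z in units of 60 mm (1.0 is 60 mm), then the turn about the tool's z in units of 8 degrees (1.0 is 8 degrees), then the opening, from 0 (shut) to 1 (fully open). In form: [[x, y, z, twist, hand], ...]. A call has 1 to 5 rows; each row is the pose to reach, as a shift and turn from the pose commanded when the call began, along the tool's axes at that moment; what a row does not reach only later rows make up. A row lasts 1/8 s, in which the tool goes at most 62.5 mm and 10.7 degrees, less where a joint would pass 70% of its speed; a pose out of reach is approached as far as the arm can. A call with a gripper value outside its range is refused whole. The fingers move at their own pace and stop on an object; FORCE is the grip in N (left out, the last holds). Time passes only in rows, so rows that repeat a pose let the fingers close. It gives the time, the measured TCP pose, the force, the opening and the grip force at its end, in the units of the state.
- status.observe(): the state, without advancing time (a new reading comes with each control period).
- grab_frame(name): name is "side" or "top"; returns the picture (400x640x3 uint8, blue, green, red); there is no depth.
- camera_params(name): a dict with "K" (3x3 intrinsics, pixels), "k1" (the pictures are not rectified: a ray, as slopes to the right and down, at radius r is drawn at 1 + k1 r^2 times it, then the intrinsics apply), "rvec" (rotation vector, rad) and "tvec" (3), from world to camera coordinates, as OpenCV has them. Camera axes: x right, y down, z forward; pixel columns grow to the right and rows downward; lengths in m; the calibration is good to about 2 mm. A picture is of the moment at which its call begins. camera_params takes no time and is no camera call.
- bot.job_done(): hands the job in; it is judged then, once.
Trained networks look in the newest picture that a camera, given by its name, has taken for a name from the list of things; names that differ only in an ending like _2 or _b are one class to them, and where a whole thing is asked for, a point or a joint stands for the part that bears it (a point fixed in the world has none). Each returns a list of dicts, best first, with "p" (0 to 1); they miss things now and then, are a little off and sometimes report something else, mostly with a low value. They report only what shows in the picture. A call takes as long as a camera call.
- search_frame(camera, name): "extent" ([left, top, right, bottom] as shares, 0 to 1, of the picture: columns of its width, rows of its height, round what is visible of it).
- silhouettes(camera, name): "mask" (400x640 bool, what is visible of it) and "extent" ([left, top, right, bottom] as shares, 0 to 1, of the picture: columns of its width, rows of its height, round what is visible of it).
The state is a dict: "clock": time; "qpos": joint angles; "qd": joint speeds; "joint_efforts": joint torques, N m; "position": TCP position; "tool_rot": TCP orientation; "force": force on the tool from outside, world axes, zero at the start; "moment": the same for the moment, N m; "grip_width": finger opening in m; "finger_force": force on a finger pad.
Only numpy, scipy, OpenCV 4.12 (cv2) and the standard library are available. Lean on these libraries where they do the work, as an engineer would, in place of code of your own. Each camera call takes 0.05 s, during which the arm holds its last target. There are 200 camera calls.

TASK

Pack out this cabinet order: stand every panel from the easel upright on its short bottom edge in a free slot of the plywood rack, right down on the slot floor and not sticking out past the ends of the slot, and put all the order's fittings (pull, drawer runner, leg and hinge, whichever are there) down inside the grey tote. Leave the panel that already stands in the rack where it is, and do not push the tools and other things on the bench about.

Things in the scene. Friction and masses are not known exactly. Their poses are not given: they have to be found in the camera images.
- panel0_mid (a point): Panel of the order: dark film-faced plywood panel, 75 mm wide, 130 mm tall, 15 mm thick, 0.11 kg. The point is the centre of the panel; its z axis points along the 130 mm height towards the top edge, y along the width, x through the thickness. At the start it leans back 20 degrees in the easel, its top edge towards the robot, its short bottom edge on the ledge; the upper 65 mm stand free of the easel's back board. Some panels may be absent.
- panel1_mid (a point): Panel of the order: dark film-faced plywood panel, 75 mm wide, 130 mm tall, 15 mm thick, 0.11 kg. The point is the centre of the panel; its z axis points along the 130 mm height towards the top edge, y along the width, x through the thickness. At the start it leans back 20 degrees in the easel, its top edge towards the robot, its short bottom edge on the ledge; the upper 65 mm stand free of the easel's back board. Some panels may be absent.
- panel2_mid (a point): Panel of the order: dark film-faced plywood panel, 75 mm wide, 130 mm tall, 15 mm thick, 0.11 kg. The point is the centre of the panel; its z axis points along the 130 mm height towards the top edge, y along the width, x through the thickness. At the start it leans back 20 degrees in the easel, its top edge towards the robot, its short bottom edge on the ledge; the upper 65 mm stand free of the easel's back board. Some panels may be absent.
- panel3_mid (a point): Panel of the order: dark film-faced plywood panel, 75 mm wide, 130 mm tall, 15 mm thick, 0.11 kg. The point is the centre of the panel; its z axis points along the 130 mm height towards the top edge, y along the width, x through the thickness. At the start it leans back 20 degrees in the easel, its top edge towards the robot, its short bottom edge on the ledge; the upper 65 mm stand free of the easel's back board. Some panels may be absent.
- racked0_mid (a point): Panel already standing in the rack, to be left there: dark film-faced plywood panel, 75 mm wide, 130 mm tall, 15 mm thick, 0.11 kg. The point is the centre of the panel; its z axis points along the 130 mm height towards the top edge, x along the width, y through the thickness. Only one of these three is present; its slot is taken.
- racked1_mid (a point): Panel already standing in the rack, to be left there: dark film-faced plywood panel, 75 mm wide, 130 mm tall, 15 mm thick, 0.11 kg. The point is the centre of the panel; its z axis points along the 130 mm height towards the top edge, x along the width, y through the thickness. Only one of these three is present; its slot is taken.
- racked2_mid (a point): Panel already standing in the rack, to be left there: dark film-faced plywood panel, 75 mm wide, 130 mm tall, 15 mm thick, 0.11 kg. The point is the centre of the panel; its z axis points along the 130 mm height towards the top edge, x along the width, y through the thickness. Only one of these three is present; its slot is taken.
- rack: Plywood slotted rack, fixed: base board 120 x 309 mm, 12 mm thick, with battens 110 mm long (rack x) and 50 mm high on it (tops 62 mm above the table). Between the battens are five slots, open above and at both ends, that run along the rack's x axis: each 21 mm wide, 110 mm long, 50 mm deep, floors 12 mm above the table, centres at rack y = -120, -60, 0, 60 and 120 mm. Origin: middle of the underside, on the table; z up.
- easel: Light wooden easel, fixed: a trough 376 mm long (easel y) tilted back by 20 degrees, made of a ledge and a back board 9 mm thick that reaches 65 mm up along the panels. The inner corner of the trough lies above the origin, 14 mm over the table; the panels' bottom edges rest on the ledge and their lower halves on the back board. Easel x points away from the robot, and the panels lean towards -x. Origin: on the table; z up.
- tote: Open grey plastic tote, fixed: 160 mm (x) by 220 mm (y) outside, 55 mm high, walls and floor 4 mm. Origin: centre of its underside, on the table; z up.
- pull_mid (a point): Aluminium bow pull (cabinet handle), standing on its two feet like a bridge: bar 150 mm long (own x), 25 mm wide (own y), 9 mm thick; its top is 30 mm above the table, with 21 mm of free height beneath; feet 12 mm long at 64 mm either side. 0.11 kg. The point is at its middle, half-way up (15 mm above the table).
- runner_mid (a point): Steel drawer runner, lying flat: 170 mm long (own x), 35 mm wide (own y), 12 mm thick, 0.2 kg. The point is its centre.
- leg_mid (a point): Black plastic cabinet leg, standing on its 60 x 60 x 6 mm mounting plate: column 32 mm in diameter, and on top the round foot, 44 mm in diameter and 14 mm high; 94 mm high in all (own z), 0.1 kg. The point is on its axis, half-way up (47 mm).
- hinge_mid (a point): Steel concealed cabinet hinge, lying flat: arm 75 mm long (own x, from 55 mm behind the point to 20 mm ahead of it), 22 mm wide (own y) and 16 mm high, and at its +x end a round cup 35 mm in diameter; 112 mm long in all, 0.09 kg. The point is at the middle of the length, 8 mm above its underside.
- tape: Bystander to be left alone: tape measure, 66 x 36 x 62 mm. Origin: centre of its underside as it stood at the start.
- glue: Bystander to be left alone: glue bottle, 56 mm in diameter, 150 mm tall, standing. Origin: centre of its underside as it stood at the start.
- sander: Bystander to be left alone: cork sanding block, 110 x 65 x 30 mm. Origin: centre of its underside as it stood at the start.
- mallet: Bystander to be left alone: wooden mallet, lying, head 60 x 110 x 60 mm at the origin, handle 210 mm towards its own -x. Origin: centre of its underside as it stood at the start.
- driver: Bystander to be left alone: screwdriver, lying along its own x, about 0.2 m long.
- jar: Bystander to be left alone: glass jar with steel lid, 64 mm in diameter, 75 mm tall, standing. Origin: centre of its underside as it stood at the start.

How it is judged:
By the outcome, as a careful person would: the job done as asked, in the order asked, and still so for the second after the job is handed in, with the robot touching nothing.
Of panel0, panel1, panel2, panel3 only 3 to 4 are there at a start; the rules pass over those that are not, and their reading is None.
Of racked0, racked1, racked2 only 1 to 1 are there at a start; the rules pass over those that are not, and their reading is None.
Of pull, runner, leg, hinge only 3 to 4 are there at a start; the rules pass over those that are not, and their reading is None.
At some moment in a run one of runner, hinge may be knocked a few centimetres aside while the robot is not near it.
It also fails if it takes over 208 s, if anything falls off the work surface, if the arm or the gripper's body presses on something with over 40 N, if the wrist force passes 120 N, or if a joint passes its speed limit or range.

## Working session

There is one attempt and no reset: what is moved stays moved. The work goes in short steps, Python scripts to look and compute and a shell command to move; the robot and the scene stay as the last step left them, time stands still between calls to the robot, and variables do not carry over. Pictures are saved under pics/ and viewed, at most 14 in all, crops included, and the job is handed in when it is done.

```bash
mkdir -p pics; ls; cat > h.py <<'E'
import numpy as np, cv2
from workcell import status, grab_frame, camera_params, bot, search_frame, silhouettes
E
python3 - <<'E'
from h import *
print(status.observe())
for n in ("side","top"):
    print(n,camera_params(n)); cv2.imwrite(f"pics/{n}0.png",grab_frame(n))
E
```

```text
pics
{'clock': 0.0, 'qpos': array([-1.30922187,  0.52203482, -0.03631415,  1.60003042,  0.02119789,
        1.02107827, -0.11283095]), 'qd': array([ 1.01390462e-03,  1.62809701e-05,  1.35344947e-03,  1.22752144e-03,
        1.33029917e-03, -1.74486317e-03,  8.65829062e-04]), 'joint_efforts': array([-6.38615184e-04, -9.27099609e+01,  1.98000938e+00, -3.69926155e+01,
        1.79554633e-02,  8.09243415e-03,  1.14286436e-05]), 'position': array([0.20350016, 0.59055417, 0.21410489]), 'tool_rot': array([-3.14043003e+00,  8.81362192e-05,  2.80976514e+00]), 'force': array([ 0.71929157,  0.58016276, -0.48640511]), 'moment': array([-0.05977729,  0.05913095, -0.03050235]), 'finger_force': 0.0, 'grip_width': 0.08567047242108097}
side {'K': array([[485.99220397,   0.        , 312.63186795],
       [  0.        , 485.99220397, 195.65904414],
       [  0.        ,   0.        ,   1.        ]]), 'k1': -0.0901487057909342, 'rvec': array([ 2.31841574, -0.89283716,  0.33402402]), 'tvec': array([-0.38827322,  0.32132604,  1.25171763])}
top {'K': array([[465.63534877,   0.        , 315.18877394],
       [  0.        , 465.63534877, 195.68400612],
       [  0.        ,   0.        ,   1.        ]]), 'k1': -0.131723999603453, 'rvec': array([ 2.18336824, -2.16559472,  0.11297018]), 'tvec': array([0.00813392, 0.52566376, 1.23395227])}
```

View pics/top0.png

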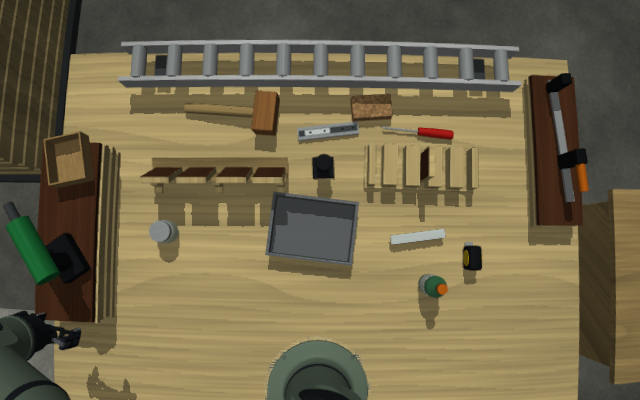

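View pics/side0.png

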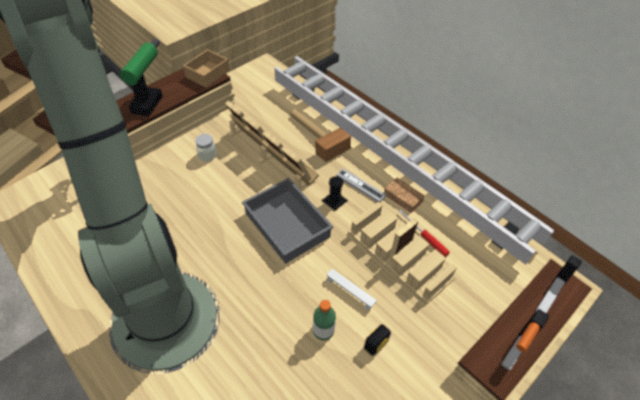

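The top view shows 4 panels at cols 158–268, row 173. The racked panel is in the middle slot (425,165). The pull (418,237), leg (322,165), runner (328,132) and tote (312,230) are all present, and there is no hinge. The side view agrees.

```bash
cat >> h.py <<'E'
from scipy.optimize import minimize
def proj(cam,P):
    p=camera_params(cam); R=cv2.Rodrigues(p["rvec"])[0]
    c=np.asarray(P)@R.T+p["tvec"]; s=c[:,:2]/c[:,2:]
    s=s*(1+p["k1"]*(s**2).sum(1,keepdims=True)); K=p["K"]
    return np.c_[s[:,0]*K[0,0]+K[0,2], s[:,1]*K[1,1]+K[1,2]]
def unproj(cam,uv,z):
    p=camera_params(cam); R=cv2.Rodrigues(p["rvec"])[0]; K=p["K"]
    d=(np.asarray(uv,float)-K[:2,2])/K[0,0]; s=d.copy()
    for _ in range(20): s=d/(1+p["k1"]*(s@s))
    o=-R.T@p["tvec"]; r=R.T@np.r_[s,1]; return o+r*(z-o[2])/r[2]
def box(x0,x1,y0,y1,z0,z1): return np.array([[x,y,z] for x in(x0,x1) for y in(y0,y1) for z in(z0,z1)],float)
t=np.radians(20)
PAN=(box(-.0075,.0075,-.0375,.0375,-.065,.065)@np.array([[np.cos(t),0,-np.sin(t)],[0,1,0],[-np.sin(t),0,np.cos(t)]]).T.T
     if 0 else np.array([[a*np.cos(t)-c*np.sin(t),b,a*np.sin(t)+c*np.cos(t)+.0777] for a,b,c in box(-.0075,.0075,-.0375,.0375,-.065,.065)]))
M=dict(rack=np.r_[box(-.06,.06,-.1545,.1545,0,.012),box(-.055,.055,-.1545,.1545,.012,.062)],
 tote=box(-.08,.08,-.11,.11,0,.055), pull=box(-.075,.075,-.0125,.0125,0,.03), runner=box(-.085,.085,-.0175,.0175,0,.012),
 leg=np.r_[box(-.03,.03,-.03,.03,0,.006),[[.022*np.cos(a),.022*np.sin(a),z] for a in np.linspace(0,6.28,17) for z in(.08,.094)]],panel=PAN)
def fill(cam,P):
    m=np.zeros((1600,2560),np.uint8); h=cv2.convexHull(((proj(cam,P)*4)+1.5).astype(np.int32)); cv2.fillConvexPoly(m,h,1)
    return cv2.resize(m.astype(np.float32),(640,400),interpolation=cv2.INTER_AREA)
def hullmask(m):
    c=cv2.findNonZero(m.astype(np.uint8)); o=np.zeros(m.shape,np.uint8); cv2.fillConvexPoly(o,cv2.convexHull(c),1); return o.astype(np.float32)
def place(P,v): c,s=np.cos(v[2]),np.sin(v[2]); return np.c_[c*P[:,0]-s*P[:,1]+v[0],s*P[:,0]+c*P[:,1]+v[1],P[:,2]]
def fit(model,masks,v0,hull=True):
    H={k:(hullmask(m) if hull else m.astype(np.float32)) for k,m in masks.items()}; sc=np.array([.01,.01,.1])
    def f(u):
        e=0
        for k,m in H.items():
            g=fill(k,place(M[model],v0+u*sc)); e+=1-np.minimum(g,m).sum()/np.maximum(g,m).sum()
        return e
    r=minimize(f,np.zeros(3),method="Nelder-Mead",options=dict(initial_simplex=np.array([[0,0,0],[1.5,0,0],[0,1.5,0],[0,0,1.5]]),maxiter=120))
    return v0+r.x*sc, r.fun/len(H)
E
python3 - <<'E'
from h import *
for n,g in (("rack",(421,167)),("tote",(312,230)),("pull_mid",(418,237)),("runner_mid",(328,132)),("leg_mid",(322,165)),("panel0_mid",(158,173)),("panel1_mid",(195,173)),("panel2_mid",(230,173)),("panel3_mid",(268,173)),("hinge_mid",None)):
    S={c:silhouettes(c,n) for c in("top","side")}
    print(n,[(c,[(round(d["p"],2),(np.array(d["extent"])*[640,400,640,400]).astype(int).tolist(),int(d["mask"].sum())) for d in S[c]][:5]) for c in S])
    if g is None: continue
    k=n.split("_")[0].rstrip("0123")
    if k=="panel": continue
    p=unproj("top",g,.03); v0=np.r_[p[:2],0]
    if k in("pull","runner"): v0[2]=1.45 if k=="pull" else -1.45+3.14
    ms={c:S[c][0]["mask"] for c in S if S[c]}
    print(fit(k,ms,v0), [fit(k,{c:m},v0) for c,m in ms.items()])
E
```

```text
rack [('top', [(0.74, [361, 142, 476, 191], 4466), (0.68, [263, 192, 359, 267], 5629)]), ('side', [(0.62, [347, 199, 458, 300], 4453)])]
(array([ 0.60562783, -0.28013724, -0.02875824]), np.float64(0.04288297891616821)) [(array([ 0.60578094, -0.27460606, -0.02680103]), np.float64(0.04821974039077759)), (array([ 0.60541432, -0.28227893, -0.03028357]), np.float64(0.033005595207214355))]
tote [('top', [(0.68, [267, 195, 359, 265], 5565)]), ('side', [(0.95, [240, 179, 331, 264], 4416)])]
(array([ 0.43697728,  0.01956618, -0.09758414]), np.float64(0.08059179782867432)) [(array([ 0.43990722,  0.01860571, -0.09365717]), np.float64(0.09791189432144165)), (array([ 0.43578917,  0.01756834, -0.11003398]), np.float64(0.061797499656677246))]
pull_mid [('top', [(0.68, [389, 230, 444, 242], 516)]), ('side', [(0.55, [328, 270, 377, 310], 579)])]
(array([ 0.41704188, -0.26617592,  1.70258696]), np.float64(0.08116519451141357)) [(array([ 0.41739123, -0.26695685,  1.69866579]), np.float64(0.09531396627426147)), (array([ 0.41716218, -0.26677302,  1.70641263]), np.float64(0.0644492506980896))]
runner_mid 
[... 694 characters left out ...]
 np.float64(0.08579272031784058))]
panel0_mid [('top', [(0.73, [256, 167, 287, 184], 475), (0.33, [180, 89, 279, 131], 1821), (0.27, [154, 156, 290, 191], 1558)]), ('side', [(0.86, [283, 141, 309, 181], 339)])]
panel1_mid [('top', [(0.62, [217, 165, 251, 182], 511)]), ('side', [(0.47, [262, 130, 285, 155], 246), (0.28, [320, 176, 348, 211], 517)])]
panel2_mid [('top', [(0.63, [173, 166, 215, 184], 518)]), ('side', [(0.62, [245, 115, 266, 139], 254), (0.58, [365, 323, 391, 350], 535)])]
panel3_mid [('top', [(0.57, [139, 169, 182, 179], 446)]), ('side', [(0.54, [227, 98, 244, 120], 170), (0.39, [321, 174, 346, 209], 483)])]
hinge_mid [('top', []), ('side', [(0.53, [246, 116, 266, 141], 218)])]
```

```bash
cat >> h.py <<'E'
M["racked"]=box(-.0375,.0375,-.0075,.0075,.012,.142)
def draw(cam,im,P,col):
    cv2.polylines(im,[cv2.convexHull(proj(cam,P).astype(np.float32)).round().astype(np.int32)],True,col,1)
E
python3 - <<'E'
from h import *
I={c:grab_frame(c) for c in("top","side")}
for n,u in (("panel0_mid",270),("panel1_mid",233),("panel2_mid",196),("panel3_mid",160),("racked1_mid",425)):
    k="panel" if n[0]=="p" else "racked"
    p=unproj("top",(u,173 if k=="panel" else 165),.1); v0=np.r_[p[:2],0]
    ms={c:silhouettes(c,n)[0]["mask"] for c in I}
    v,e=fit(k,ms,v0); print(n,v,e,fit(k,{"top":ms["top"]},v0))
    for c in I: draw(c,I[c],place(M[k],v),(0,255,255))
v=np.array([.6055,-.279,-.029])
for c in I:
    for y in(-.12,-.06,0,.06,.12): draw(c,I[c],place(box(-.055,.055,y-.0105,y+.0105,.062,.062),v),(0,0,255))
    draw(c,I[c],place(M["tote"],[.437,.0190,-.098]),(255,0,255))
a=cv2.resize(I["top"][130:280,130:490],None,fx=2.2,fy=2.2,interpolation=cv2.INTER_CUBIC)
b=cv2.resize(I["side"][90:310,220:470],None,fx=2.4,fy=2.4,interpolation=cv2.INTER_CUBIC)
cv2.imwrite("pics/ov_t.png",a);cv2.imwrite("pics/ov_s.png",b)
E
```

```text
panel0_mid [ 0.57582572  0.13226685 -0.00616089] 0.12140160799026489 (array([0.57567573, 0.13191418, 0.00514246]), np.float64(0.028096139430999756))
panel1_mid [0.57509869 0.22390743 0.00646529] 0.23273539543151855 (array([0.5750423 , 0.22333794, 0.00714615]), np.float64(0.04293954372406006))
panel2_mid [ 0.57445074  0.32325042 -0.04097864] 0.28955864906311035 (array([ 0.57520001,  0.32293937, -0.0430273 ]), np.float64(0.0867699384689331))
panel3_mid [0.57296189 0.41987899 0.008227  ] 0.26207977533340454 (array([0.57257812, 0.41939951, 0.03087035]), np.float64(0.07137793302536011))
racked1_mid [ 0.61208163 -0.27574821 -0.00931636] 0.6199533939361572 (array([ 0.60044616, -0.2704608 ,  0.        ]), np.float64(1.0))
```

View pics/ov_t.png

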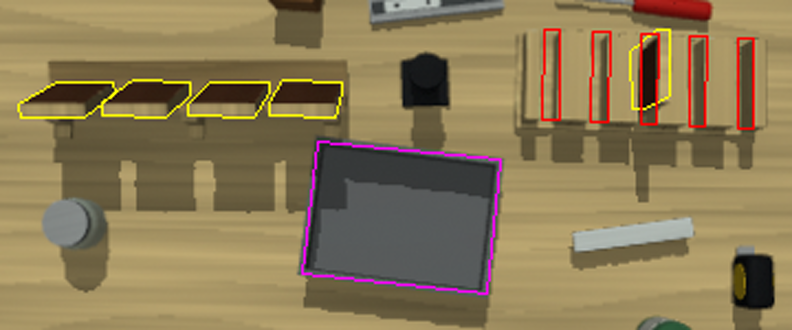

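View pics/ov_s.png

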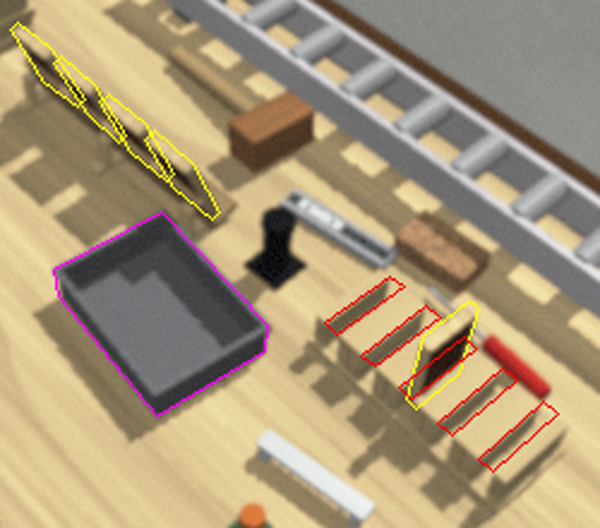

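The panel and tote overlays fit well. The rack overlay is close but needs a zoom to check the slot lines.

```bash
python3 - <<'E'
from h import *
out=[]
for c,(x0,y0,x1,y1) in (("top",(355,135,485,200)),("side",(340,190,470,310))):
    im=grab_frame(c)[y0:y1,x0:x1]; f=6 if c=="top" else 4
    im=cv2.resize(im,None,fx=f,fy=f,interpolation=cv2.INTER_CUBIC)
    im=cv2.convertScaleAbs(im,alpha=1.6)
    v=np.array([.6055,-.279,-.029])
    for y in(-.12,-.06,0,.06,.12):
        q=proj(c,place(box(-.055,.055,y-.0105,y+.0105,.062,.062)[[0,2,6,4]],v)); q=(q+.5-[x0,y0])*f
        cv2.polylines(im,[q.round().astype(np.int32)],True,(0,0,255),1)
    cv2.imwrite(f"pics/rack_{c}.png",im)
E
```

```text
(no output)
```

View pics/rack_top.png

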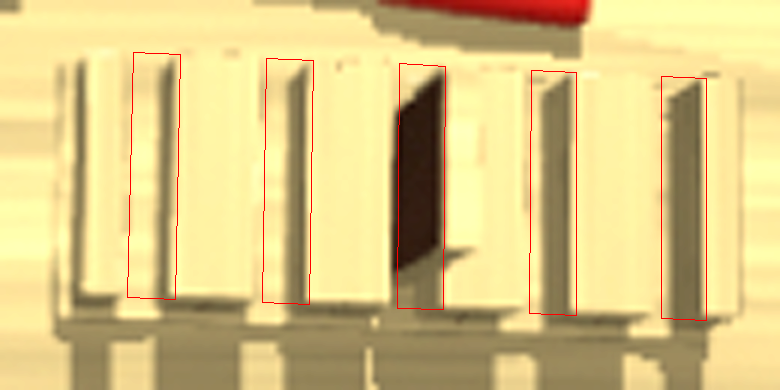

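View pics/rack_side.png

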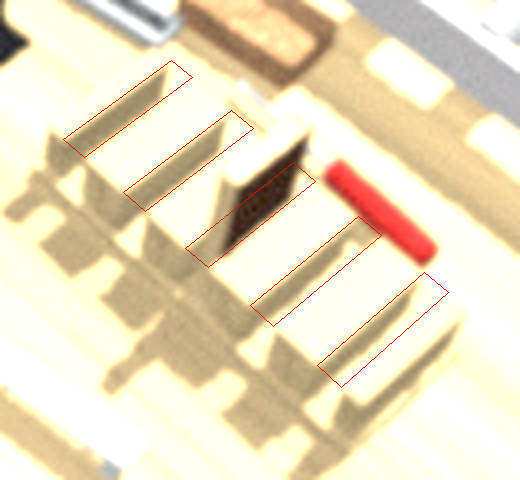

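Slot dark edges in the top view sit about 0.7 px left of the red lines, so I take the rack y as -0.278. Next, a helper that converts targets to tool units, and the first move.

```bash
cat > go.py <<'E'
# usage: go.py x y z yawdeg  -> shift in tool units from current pose
import sys, numpy as np
from scipy.spatial.transform import Rotation as R
from workcell import status
s=status.observe(); Q=R.from_euler("xyz",s["tool_rot"])
print("t%.1f pos"%s["clock"],s["position"].round(4),"yaw%.2f"%np.degrees(s["tool_rot"][2]),"q",s["qpos"].round(2),"F",s["force"].round(1),"g%.4f"%s["grip_width"])
if len(sys.argv)>1:
    x,y,z,a=map(float,sys.argv[1:]); d=Q.inv().apply(np.array([x,y,z])-s["position"])/.06
    print("shift",d.round(3),"twist",(-(((a-np.degrees(s["tool_rot"][2]))+180)%360-180)/8).round(3))
E
python3 go.py .562 .132 .214 90
python3 -m creep '[[0,0,0,1,1]]'; python3 go.py .562 .132 .214 90
```

```text
t1.8 pos [0.2036 0.5909 0.2147] yaw160.99 q [-1.31  0.52 -0.04  1.6   0.02  1.02 -0.11] F [-0.1  0.2 -0.7] g0.0854
shift [-8.139 -5.285  0.012] twist 8.873
clock: 1.92
position: [0.2037, 0.5908, 0.2147]
tool_rot: [-3.142, -0.0, 2.668]
force: [-0.5, 0.4, -0.0]
grip_width: 0.0858
finger_force: 0.0
t1.9 pos [0.2037 0.5908 0.2147] yaw152.85 q [-1.33  0.52 -0.    1.6   0.    1.02 -0.24] F [-0.5  0.4 -0. ] g0.0858
shift [-8.803 -4.079  0.01 ] twist 7.856
```

```bash
python3 -m creep '[[-0.9,-0.42,0,0.8,1],[-1.8,-0.84,0,1.6,1],[-2.7,-1.2,0,2.4,1],[-3.6,-1.65,0,3.2,1],[-4.4,-2.04,0,4,1]]'; python3 go.py .562 .132 .214 90
```

```text
clock: 2.55
position: [0.3844, 0.3601, 0.2149]
tool_rot: [3.141, -0.0, 2.107]
force: [1.4, -0.7, -0.2]
grip_width: 0.0854
finger_force: 0.0
t2.5 pos [0.3844 0.3601 0.2149] yaw120.74 q [-1.01  0.37  0.18  1.87 -0.08  0.91 -0.25] F [ 1.4 -0.7 -0.2] g0.0854
shift [-4.78   0.601  0.016] twist 3.843
```

```bash
python3 -m creep '[[-0.95,0.12,0,0.8,1],[-1.9,0.24,0,1.6,1],[-2.9,0.36,0,2.4,1],[-3.8,0.5,0,3.2,1],[-4.78,0.6,0,3.84,1]]'; python3 -m creep '[[0,0,0,0,1],[0,0,0,0,1]]'; python3 go.py .562 .132 .102 90
```

```text
clock: 3.18
position: [0.5628, 0.1335, 0.2149]
tool_rot: [3.141, -0.0, 1.573]
force: [0.8, 1.3, -0.4]
grip_width: 0.0855
finger_force: 0.0
clock: 3.42
position: [0.5615, 0.1349, 0.2145]
tool_rot: [-3.141, -0.0, 1.576]
force: [0.3, 0.3, -0.1]
grip_width: 0.0854
finger_force: 0.0
t3.4 pos [0.5615 0.1349 0.2145] yaw90.28 q [-0.6   0.47  0.37  1.74 -0.2   0.97 -0.15] F [ 0.3  0.3 -0.1] g0.0854
shift [-0.048  0.009  1.876] twist 0.036
```

```bash
python3 -m creep '[[-0.03,0,0.9,0,1],[-0.05,0,1.4,0,1],[-0.05,0,1.87,0,1],[-0.05,0,1.87,0,0.5],[-0.05,0,1.87,0,0.3]]' 25; python3 -m creep '[[0,0,0,0,0],[0,0,0,0,0],[0,0,0,0,0],[0,0,0,0,0]]'; python3 - <<'E'
from h import *
a=grab_frame("side")[80:240,200:360]; cv2.imwrite("pics/g0.png",cv2.resize(a,None,fx=3.5,fy=3.5,interpolation=cv2.INTER_CUBIC))
E
```

```text
clock: 4.05
position: [0.562, 0.1324, 0.1036]
tool_rot: [3.141, -0.001, 1.577]
force: [-0.0, 0.1, 0.3]
grip_width: 0.0517
finger_force: 0.0
clock: 4.55
position: [0.5627, 0.1319, 0.1037]
tool_rot: [3.139, -0.001, 1.575]
force: [-0.7, 0.1, 9.8]
grip_width: 0.0201
finger_force: 23.6
```

View pics/g0.png

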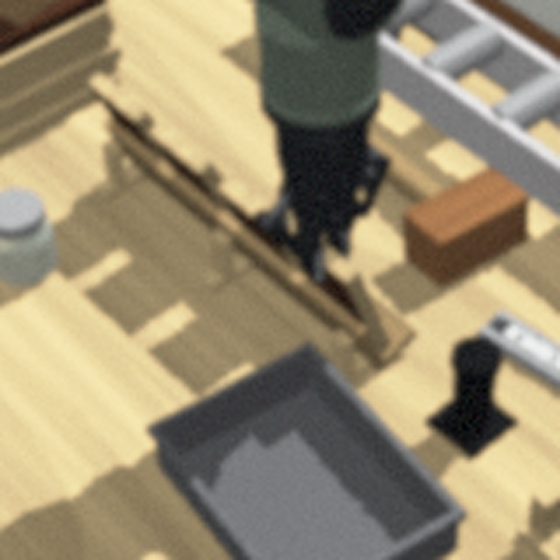

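The panel is held at a 20 mm opening, still tilted, with the fingers near (320,260). Lifting straight up so that it can swing vertical.

```bash
python3 -m creep '[[0,0.05,-0.15,0,0],[0,0.12,-0.3,0,0],[0,0.2,-0.5,0,0],[0,0.25,-0.7,0,0],[0,0.3,-1.0,0,0]]' 25; python3 -m creep '[[0,0,-0.4,0,0],[0,0,-1,0,0],[0,0,-1.7,0,0],[0,0,-1.7,0,0]]' 60;python3 -m creep '[[0,0,0,0,0],[0,0,0,0,0]]' 60; python3 go.py .602 -.398 .265 -1.7
python3 - <<'E'
from h import *
a=grab_frame("side")[40:200,200:360]; cv2.imwrite("pics/g1.png",cv2.resize(a,None,fx=3.5,fy=3.5,interpolation=cv2.INTER_CUBIC))
E
```

```text
clock: 5.22
position: [0.5795, 0.1316, 0.1631]
tool_rot: [-3.141, 0.0, 1.575]
force: [0.2, -0.3, -0.9]
grip_width: 0.0143
finger_force: 24.7
clock: 5.72
position: [0.5807, 0.1318, 0.2678]
tool_rot: [3.138, -0.002, 1.575]
force: [0.1, 0.8, -1.1]
grip_width: 0.0137
finger_force: 64.1
clock: 5.98
position: [0.5792, 0.1316, 0.2635]
tool_rot: [-3.14, 0.001, 1.575]
force: [-0.0, 0.1, -1.0]
grip_width: 0.0135
finger_force: 64.1
t6.0 pos [0.5792 0.1316 0.2635] yaw90.27 q [-0.59  0.45  0.39  1.64 -0.19  1.09 -0.15] F [-0.   0.1 -1. ] g0.0135
shift [-8.828  0.339 -0.02 ] twist 11.496
```

View pics/g1.png

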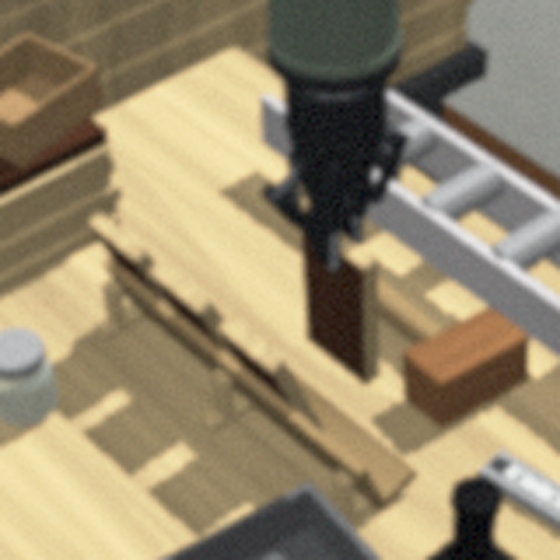

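The panel hangs vertical in the jaws, its bottom edge at about (345,370). Carrying it to the -120 mm slot.

```bash
python3 -m creep '[[-0.9,0.03,0,1.15,0],[-1.8,0.06,0,2.3,0],[-2.7,0.1,0,3.45,0],[-3.6,0.13,0,4.6,0],[-4.5,0.17,0,5.75,0]]' 60; python3 go.py .602 -.398 .265 -1.7
```

```text
clock: 6.65
position: [0.5909, -0.1399, 0.264]
tool_rot: [-3.141, 0.001, 0.768]
force: [0.6, 0.1, -1.1]
grip_width: 0.0135
finger_force: 64.0
t6.7 pos [ 0.5909 -0.1399  0.264 ] yaw43.98 q [-0.28  0.51  0.62  1.61 -0.32  1.12 -0.38] F [ 0.6  0.1 -1.1] g0.0135
shift [-2.854  3.225 -0.017] twist 5.709
```

```bash
python3 -m creep '[[-0.57,0.65,0,1.15,0],[-1.14,1.3,0,2.3,0],[-1.7,1.94,0,3.45,0],[-2.3,2.6,0,4.6,0],[-2.85,3.22,0,5.71,0]]' 60;  python3 -m creep '[[0,0,0,0,0],[0,0,0,0,0],[0,0,0,0,0]]';  python3 go.py .602 -.398 .165 -1.7
```

```text
clock: 7.28
position: [0.6033, -0.3976, 0.2636]
tool_rot: [-3.141, 0.001, -0.03]
force: [0.5, 1.1, -1.0]
grip_width: 0.013
finger_force: 64.0
clock: 7.65
position: [0.6041, -0.3947, 0.2643]
tool_rot: [-3.141, 0.0, -0.023]
force: [0.9, -0.5, -1.0]
grip_width: 0.0135
finger_force: 64.0
t7.7 pos [ 0.6041 -0.3947  0.2643] yaw-1.30 q [ 0.1   0.77  0.78  1.27 -0.53  1.31 -0.72] F [ 0.9 -0.5 -1. ] g0.0135
shift [-0.034  0.057  1.656] twist 0.05
```

```bash
python3 -m creep '[[-0.03,0.057,0.8,0.05,0],[-0.03,0.057,1.65,0.05,0],[-0.03,0.057,1.65,0.05,0],[-0.03,0.057,1.65,0.05,0]]' 60;  python3 go.py .602 -.398 .103 -1.7
python3 - <<'E'
from h import *
o=[]
for c,(x0,y0,x1,y1) in (("top",(355,120,555,200)),("side",(340,190,500,310))):
    im=grab_frame(c)[y0:y1,x0:x1]; o.append(cv2.resize(im,(800,320) if c=="top" else (360,270),interpolation=cv2.INTER_CUBIC))
cv2.imwrite("pics/i0.png",np.vstack([o[0],np.pad(o[1],((0,0),(0,440),(0,0)))]))
E
```

```text
clock: 8.15
position: [0.6026, -0.3995, 0.1678]
tool_rot: [3.14, -0.002, -0.031]
force: [0.6, -1.1, -0.7]
grip_width: 0.0137
finger_force: 64.0
t8.2 pos [ 0.6026 -0.3995  0.1678] yaw-1.76 q [ 0.12  0.85  0.73  1.38 -0.59  1.13 -0.68] F [ 0.6 -1.1 -0.7] g0.0137
shift [-0.012 -0.026  1.081] twist -0.008
```

View pics/i0.png

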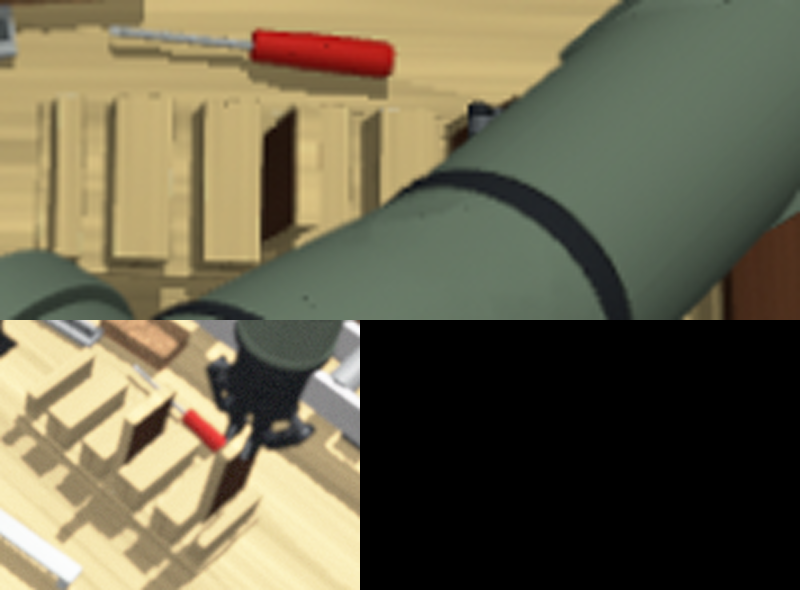

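The held panel hangs over the last slot (side view about (228,485)). Lowering it slowly while watching the force.

```bash
python3 -m creep '[[0,-0.02,0.2,0,0],[0,-0.02,0.4,0,0],[0,-0.02,0.5,0,0],[0,-0.02,0.5,0,0]]'; python3 -m creep '[[0,0,0.2,0,0],[0,0,0.4,0,0],[0,0,0.4,0,0]]'; python3 go.py .602 -.398 .103 -1.7
```

```text
clock: 8.75
position: [0.6015, -0.3981, 0.1348]
tool_rot: [-3.141, 0.001, -0.032]
force: [0.1, -0.2, -0.5]
grip_width: 0.0134
finger_force: 64.1
clock: 9.12
position: [0.6013, -0.3977, 0.1101]
tool_rot: [-3.141, 0.002, -0.032]
force: [0.1, 0.3, -1.2]
grip_width: 0.0139
finger_force: 64.0
t9.1 pos [ 0.6013 -0.3977  0.1101] yaw-1.82 q [ 0.13  0.9   0.69  1.42 -0.62  1.04 -0.65] F [ 0.1  0.3 -1.2] g0.0139
shift [0.012 0.004 0.118] twist -0.015
```

```bash
for i in 1 2; do :; done; python3 -m creep '[[0,0,0.06,0,0],[0,0,0.08,0,0],[0,0,0.08,0,0]]'; python3 -m creep '[[0,0,0.03,0,0],[0,0,0.06,0,0],[0,0,0.06,0,0]]'; python3 -m creep '[[0,0,0.03,0,0],[0,0,0.05,0,0],[0,0,0.05,0,0]]'
```

```text
clock: 9.5
position: [0.6019, -0.3984, 0.1073]
tool_rot: [3.141, -0.001, -0.032]
force: [-0.6, 0.0, 4.0]
grip_width: 0.0135
finger_force: 64.6
clock: 9.88
position: [0.6023, -0.4002, 0.1069]
tool_rot: [3.139, -0.003, -0.032]
force: [-9.0, 3.1, 38.0]
grip_width: 0.0136
finger_force: 69.5
clock: 10.25
position: [0.6026, -0.4018, 0.1067]
tool_rot: [3.136, -0.006, -0.033]
force: [-14.7, 4.5, 65.8]
grip_width: 0.0137
finger_force: 73.9
```

```bash
python3 -m creep '[[0,0,-0.12,0,0],[0,0,-0.12,0,0],[0,0,-0.12,0,0.4],[0,0,-0.12,0,0.4],[0,0,-0.12,0,0.4]]'; python3 -m creep '[[0,0,-0.4,0,0.4],[0,0,-1.0,0,0.4],[0,0,-1.8,0,0.4],[0,0,-2.3,0,0.4]]'; python3 go.py .562 .2235 .214 90
```

```text
clock: 10.88
position: [0.6017, -0.3981, 0.107]
tool_rot: [-3.142, 0.0, -0.032]
force: [-0.2, -0.3, 0.5]
grip_width: 0.0343
finger_force: 0.0
clock: 11.38
position: [0.6019, -0.3985, 0.2476]
tool_rot: [3.141, -0.001, -0.032]
force: [0.6, -1.1, 0.4]
grip_width: 0.034
finger_force: 0.0
t11.4 pos [ 0.6019 -0.3985  0.2476] yaw-1.82 q [ 0.11  0.78  0.77  1.29 -0.54  1.27 -0.72] F [ 0.6 -1.1  0.4] g0.0340
shift [ -0.995 -10.342   0.547] twist -11.477
```

```bash
python3 -m creep '[[-0.1,-1,0,-1.2,0.4],[-0.2,-2,0,-2.4,0.4],[-0.3,-3,0,-3.6,0.4],[-0.4,-4,0,-4.8,0.6],[-0.5,-5,0,-6,1]]'; python3 go.py .562 .2235 .214 90
python3 -c "
from h import *
im=grab_frame('side'); cv2.imwrite('pics/a1.png',cv2.resize(im[180:320,330:480],None,fx=3.5,fy=3.5,interpolation=cv2.INTER_CUBIC))"
```

```text
clock: 12.0
position: [0.5809, -0.0954, 0.2454]
tool_rot: [3.141, -0.0, 0.812]
force: [1.8, 0.9, 0.0]
grip_width: 0.0678
finger_force: 0.0
t12.0 pos [ 0.5809 -0.0954  0.2454] yaw46.51 q [-0.37  0.5   0.63  1.69 -0.33  1.06 -0.39] F [1.8 0.9 0. ] g0.0678
shift [ 3.639 -3.886  0.523] twist -5.436
```

View pics/a1.png

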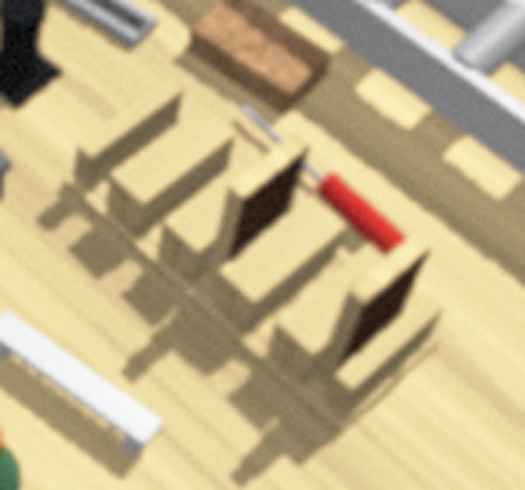

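The first panel stands upright in the last slot (at about (385,300)), just like the racked panel (265,205). The method works, so next is panel 1.

```bash
python3 -m creep '[[0.75,-0.8,0.1,-1.15,1],[1.5,-1.6,0.2,-2.3,1],[2.25,-2.4,0.3,-3.4,1],[3,-3.2,0.4,-4.5,1],[3.64,-3.89,0.5,-5.44,1]]'; python3 -m creep '[[0,0,0,0,1],[0,0,0,0,1]]'; python3 go.py .562 .2235 .102 90
```

```text
clock: 12.68
position: [0.5643, 0.2153, 0.2162]
tool_rot: [3.141, -0.0, 1.57]
force: [0.6, -1.0, -0.6]
grip_width: 0.0852
finger_force: 0.0
clock: 12.92
position: [0.5646, 0.2127, 0.2161]
tool_rot: [-3.142, 0.001, 1.565]
force: [-0.1, -1.1, 0.3]
grip_width: 0.0855
finger_force: 0.0
t12.9 pos [0.5646 0.2127 0.2161] yaw89.66 q [-0.73  0.51  0.39  1.67 -0.22  1.   -0.27] F [-0.1 -1.1  0.3] g0.0855
shift [ 0.181 -0.045  1.902] twist -0.043
```

```bash
python3 -m creep '[[0.18,-0.03,0.4,0,1],[0.18,-0.04,1.2,0,1],[0.18,-0.04,1.9,0,1],[0.18,-0.04,1.9,0,0.5],[0.18,-0.04,1.9,0,0.3]]' 25; python3 -m creep '[[0,0,0,0,0],[0,0,0,0,0],[0,0,0,0,0],[0,0,0,0,0]]' && python3 -m creep '[[0,0.05,-0.15,0,0],[0,0.12,-0.3,0,0],[0,0.2,-0.5,0,0],[0,0.25,-0.7,0,0],[0,0.3,-1.0,0,0]]' 25; python3 -m creep '[[0,0,-0.4,0,0],[0,0,-1,0,0],[0,0,-1.7,0,0],[0,0,-1.7,0,0]]' 60; python3 go.py .604 -.338 .267 -1.7
```

```text
clock: 13.55
position: [0.5633, 0.2234, 0.1039]
tool_rot: [3.14, -0.0, 1.564]
force: [1.0, 0.4, 0.4]
grip_width: 0.0517
finger_force: 0.0
clock: 14.05
position: [0.5633, 0.2245, 0.1038]
tool_rot: [3.139, -0.001, 1.566]
force: [-2.0, -0.9, 11.0]
grip_width: 0.0195
finger_force: 23.8
clock: 14.68
position: [0.5799, 0.224, 0.1628]
tool_rot: [-3.141, 0.0, 1.566]
force: [0.1, -0.2, -0.1]
grip_width: 0.0142
finger_force: 24.5
clock: 15.18
position: [0.5812, 0.2243, 0.2676]
tool_rot: [3.138, -0.002, 1.566]
force: [-0.0, 0.2, -0.7]
grip_width: 0.0134
finger_force: 64.1
t15.2 pos [0.5812 0.2243 0.2676] yaw89.70 q [-0.73  0.5   0.41  1.56 -0.21  1.12 -0.29] F [-0.   0.2 -0.7] g0.0134
shift [-9.37   0.429 -0.01 ] twist 11.425
```

```bash
python3 -m creep '[[-0.95,0.04,0,1.15,0],[-1.9,0.08,0,2.3,0],[-2.85,0.12,0,3.45,0],[-3.8,0.17,0,4.6,0],[-4.75,0.22,0,5.75,0]]' 60; python3 go.py .604 -.338 .267 -1.7
```

```text
clock: 15.8
position: [0.5913, -0.0625, 0.2637]
tool_rot: [-3.141, 0.001, 0.758]
force: [1.6, 0.1, -1.2]
grip_width: 0.0132
finger_force: 64.0
t15.8 pos [ 0.5913 -0.0625  0.2637] yaw43.42 q [-0.43  0.5   0.64  1.65 -0.33  1.11 -0.51] F [ 1.6  0.1 -1.2] g0.0132
shift [-3.002  3.48  -0.056] twist 5.64
```

```bash
python3 -m creep '[[-0.6,0.7,0,1.15,0],[-1.2,1.4,0,2.3,0],[-1.8,2.1,0,3.4,0],[-2.4,2.8,0,4.6,0],[-3.0,3.48,0,5.64,0]]' 60;  python3 -m creep '[[0,0,0,0,0],[0,0,0,0,0],[0,0,0,0,0]]';  python3 go.py .604 -.338 .165 -1.7
```

```text
clock: 16.42
position: [0.6058, -0.3376, 0.2634]
tool_rot: [-3.141, 0.001, -0.03]
force: [0.6, 1.6, -1.1]
grip_width: 0.0136
finger_force: 64.0
clock: 16.8
position: [0.6065, -0.3348, 0.264]
tool_rot: [-3.141, 0.0, -0.023]
force: [-0.7, -0.2, -0.2]
grip_width: 0.0136
finger_force: 64.1
t16.8 pos [ 0.6065 -0.3348  0.264 ] yaw-1.29 q [-0.01  0.72  0.8   1.37 -0.52  1.27 -0.78] F [-0.7 -0.2 -0.2] g0.0136
shift [-0.04   0.055  1.65 ] twist 0.051
```

```bash
python3 -m creep '[[-0.04,0.05,0.8,0.05,0],[-0.04,0.05,1.4,0.05,0],[-0.04,0.05,1.4,0.05,0],[-0.04,0.05,1.4,0.05,0]]' 60; python3 go.py .604 -.338 .112 -1.7
```

```text
clock: 17.3
position: [0.6043, -0.3392, 0.1819]
tool_rot: [3.141, -0.001, -0.031]
force: [-0.1, -0.7, -0.5]
grip_width: 0.0134
finger_force: 64.0
t17.3 pos [ 0.6043 -0.3392  0.1819] yaw-1.76 q [ 0.    0.79  0.76  1.46 -0.58  1.12 -0.73] F [-0.1 -0.7 -0.5] g0.0134
shift [-0.008 -0.02   1.166] twist -0.007
```

```bash
python3 -m creep '[[0,-0.02,0.3,0,0],[0,-0.02,0.5,0,0],[0,-0.02,0.7,0,0],[0,-0.02,0.7,0,0]]'; python3 -m creep '[[0,0,0.2,0,0],[0,0,0.42,0,0],[0,0,0.42,0,0]]';python3 -m creep '[[0,0,0.06,0,0],[0,0,0.12,0,0],[0,0,0.12,0,0]]'; python3 go.py .604 -.338 .107 -1.7
```

```text
clock: 17.8
position: [0.6032, -0.3378, 0.1371]
tool_rot: [-3.141, 0.002, -0.032]
force: [0.5, 0.9, -0.5]
grip_width: 0.0139
finger_force: 64.1
clock: 18.18
position: [0.6031, -0.3377, 0.1116]
tool_rot: [-3.141, 0.002, -0.032]
force: [-0.2, 0.1, -0.4]
grip_width: 0.0137
finger_force: 64.1
clock: 18.55
position: [0.6041, -0.3387, 0.1068]
tool_rot: [3.141, -0.002, -0.032]
force: [-1.8, -0.6, 8.8]
grip_width: 0.0135
finger_force: 65.2
t18.6 pos [ 0.6041 -0.3387  0.1068] yaw-1.82 q [ 0.03  0.87  0.7   1.52 -0.63  0.99 -0.69] F [-1.8 -0.6  8.8] g0.0135
shift [-0.002 -0.011 -0.004] twist -0.015
```

```bash
python3 -m creep '[[0,0,0.03,0,0],[0,0,0,0,0.4],[0,0,0,0,0.4],[0,0,0,0,0.4]]'; python3 -m creep '[[0,0,-0.4,0,0.4],[0,0,-1.0,0,0.4],[0,0,-1.8,0,0.4],[0,0,-2.2,0,0.4],[0,0,-2.2,0,0.4]]'; python3 -m creep '[[-0.1,-1,0,-1.2,0.4],[-0.2,-2,0,-2.4,0.4],[-0.3,-3,0,-3.6,0.4],[-0.4,-4,0,-4.8,0.6],[-0.5,-5,0,-6,1]]'; python3 go.py .562 .323 .220 90
```

```text
clock: 19.05
position: [0.6036, -0.338, 0.1056]
tool_rot: [-3.142, 0.0, -0.032]
force: [-0.9, -0.4, -0.4]
grip_width: 0.034
finger_force: 0.0
clock: 19.68
position: [0.6042, -0.3385, 0.2395]
tool_rot: [3.141, -0.002, -0.032]
force: [-0.0, 0.7, -0.2]
grip_width: 0.0342
finger_force: 0.0
clock: 20.3
position: [0.5824, -0.035, 0.2369]
tool_rot: [-3.141, 0.001, 0.812]
force: [1.3, -0.3, -0.3]
grip_width: 0.0679
finger_force: 0.0
t20.3 pos [ 0.5824 -0.035   0.2369] yaw46.53 q [-0.48  0.5   0.63  1.71 -0.34  1.04 -0.49] F [ 1.3 -0.3 -0.3] g0.0679
shift [ 4.097 -4.352  0.282] twist -5.434
```

```bash
python3 -m creep '[[0.65,-0.7,0,-0.9,1],[1.3,-1.4,0,-1.8,1],[1.95,-2.1,0.1,-2.7,1],[2.6,-2.8,0.2,-3.6,1],[3.3,-3.5,0.28,-4.5,1]]'; python3 go.py .562 .323 .214 90
```

```text
clock: 20.92
position: [0.5678, 0.2528, 0.2199]
tool_rot: [-3.141, 0.001, 1.439]
force: [0.6, 0.4, 0.1]
grip_width: 0.0856
finger_force: 0.0
t20.9 pos [0.5678 0.2528 0.2199] yaw82.43 q [-0.8   0.55  0.44  1.62 -0.26  1.03 -0.42] F [0.6 0.4 0.1] g0.0856
shift [ 1.147 -0.25   0.097] twist -0.946
```

```bash
python3 -m creep '[[0.6,-0.13,0.1,-0.5,1],[1.15,-0.25,0.1,-0.95,1],[1.15,-0.25,0.1,-0.95,1],[1.15,-0.25,0.1,-0.95,1]]'; python3 go.py .561 .323 .102 90
```

```text
clock: 21.42
position: [0.5633, 0.3202, 0.2144]
tool_rot: [-3.141, 0.001, 1.565]
force: [0.2, 0.3, 0.1]
grip_width: 0.0851
finger_force: 0.0
t21.4 pos [0.5633 0.3202 0.2144] yaw89.69 q [-0.86  0.59  0.39  1.55 -0.25  1.05 -0.41] F [0.2 0.3 0.1] g0.0851
shift [ 0.048 -0.038  1.873] twist -0.038
```

```bash
python3 -m creep '[[0.05,-0.03,0.7,0,1],[0.05,-0.03,1.4,0,1],[0.05,-0.03,1.87,0,1],[0.05,-0.03,1.87,0,0.5],[0.05,-0.03,1.87,0,0.3]]' 25; python3 -m creep '[[0,0,0,0,0],[0,0,0,0,0],[0,0,0,0,0],[0,0,0,0,0]]' && python3 -m creep '[[0,0.05,-0.15,0,0],[0,0.12,-0.3,0,0],[0,0.2,-0.5,0,0],[0,0.25,-0.7,0,0],[0,0.3,-1.0,0,0]]' 25; python3 -m creep '[[0,0,-0.4,0,0],[0,0,-1,0,0],[0,0,-1.7,0,0],[0,0,-1.7,0,0]]' 60; python3 go.py .607 -.218 .267 -1.7
```

```text
clock: 22.05
position: [0.5623, 0.3239, 0.1041]
tool_rot: [3.14, -0.0, 1.566]
force: [-0.1, 0.2, -0.1]
grip_width: 0.0515
finger_force: 0.0
clock: 22.55
position: [0.5623, 0.3247, 0.1041]
tool_rot: [3.139, -0.001, 1.567]
force: [-0.2, -0.7, 8.5]
grip_width: 0.0196
finger_force: 23.6
clock: 23.18
position: [0.5792, 0.3242, 0.1635]
tool_rot: [-3.141, 0.0, 1.567]
force: [-0.7, -0.1, -1.2]
grip_width: 0.0147
finger_force: 24.4
clock: 23.68
position: [0.5806, 0.3247, 0.2688]
tool_rot: [3.138, -0.003, 1.567]
force: [-0.3, 0.0, -1.4]
grip_width: 0.0135
finger_force: 64.1
t23.7 pos [0.5806 0.3247 0.2688] yaw89.78 q [-0.85  0.57  0.41  1.44 -0.24  1.17 -0.41] F [-0.3  0.  -1.4] g0.0135
shift [-9.044e+00  4.760e-01  6.000e-03] twist 11.435
```

```bash
python3 -m creep '[[-0.93,0.05,0,1.15,0],[-1.86,0.1,0,2.3,0],[-2.8,0.14,0,3.45,0],[-3.7,0.19,0,4.6,0],[-4.6,0.24,0,5.75,0]]' 60; python3 go.py .607 -.218 .267 -1.7
```

```text
clock: 24.3
position: [0.5923, 0.0467, 0.2648]
tool_rot: [-3.141, 0.0, 0.759]
force: [0.9, 0.2, -1.7]
grip_width: 0.0135
finger_force: 64.0
t24.3 pos [0.5923 0.0467 0.2648] yaw43.49 q [-0.62  0.5   0.65  1.65 -0.33  1.11 -0.69] F [ 0.9  0.2 -1.7] g0.0135
shift [-2.859  3.37  -0.038] twist 5.649
```

```bash
python3 -m creep '[[-0.6,0.7,0,1.15,0],[-1.2,1.4,0,2.3,0],[-1.75,2.05,0,3.4,0],[-2.3,2.7,0,4.6,0],[-2.86,3.37,0,5.64,0]]' 60;  python3 -m creep '[[0,0,0,0,0],[0,0,0,0,0],[0,0,0,0,0]]';  python3 go.py .607 -.218 .165 -1.7
```

```text
clock: 24.92
position: [0.6086, -0.2175, 0.2647]
tool_rot: [-3.141, 0.001, -0.028]
force: [1.5, -0.5, -0.5]
grip_width: 0.0137
finger_force: 64.0
clock: 25.3
position: [0.6091, -0.215, 0.2647]
tool_rot: [-3.141, 0.0, -0.021]
force: [0.1, 0.4, -1.0]
grip_width: 0.0132
finger_force: 64.1
t25.3 pos [ 0.6091 -0.215   0.2647] yaw-1.20 q [-0.24  0.65  0.83  1.51 -0.5   1.21 -0.93] F [ 0.1  0.4 -1. ] g0.0132
shift [-0.033  0.053  1.662] twist 0.062
```

```bash
python3 -m creep '[[-0.03,0.05,0.8,0.06,0],[-0.03,0.05,1.4,0.06,0],[-0.03,0.05,1.4,0.06,0],[-0.03,0.05,1.4,0.06,0]]' 60; python3 go.py .607 -.218 .112 -1.7
```

```text
clock: 25.8
position: [0.6076, -0.2192, 0.1824]
tool_rot: [3.141, -0.001, -0.031]
force: [-0.5, -0.3, -0.5]
grip_width: 0.0135
finger_force: 63.9
t25.8 pos [ 0.6076 -0.2192  0.1824] yaw-1.76 q [-0.21  0.72  0.77  1.6  -0.56  1.05 -0.88] F [-0.5 -0.3 -0.5] g0.0135
shift [-0.013 -0.021  1.173] twist -0.008
```

```bash
python3 -m creep '[[0,-0.02,0.3,0,0],[0,-0.02,0.5,0,0],[0,-0.02,0.7,0,0],[0,-0.02,0.7,0,0]]'; python3 -m creep '[[0,0,0.2,0,0],[0,0,0.42,0,0],[0,0,0.42,0,0]]';python3 -m creep '[[0,0,0.06,0,0],[0,0,0.12,0,0],[0,0,0.12,0,0]]'; python3 go.py .607 -.218 .107 -1.7
```

```text
clock: 26.3
position: [0.6066, -0.2181, 0.1378]
tool_rot: [-3.141, 0.001, -0.032]
force: [-0.1, -0.0, -1.0]
grip_width: 0.0136
finger_force: 64.1
clock: 26.68
position: [0.6064, -0.2179, 0.1123]
tool_rot: [-3.141, 0.002, -0.032]
force: [-0.9, -0.3, -1.8]
grip_width: 0.0135
finger_force: 64.1
clock: 27.05
position: [0.6076, -0.2188, 0.1072]
tool_rot: [3.141, -0.002, -0.032]
force: [-0.0, -1.3, 5.7]
grip_width: 0.0133
finger_force: 65.0
t27.1 pos [ 0.6076 -0.2188  0.1072] yaw-1.82 q [-0.18  0.8   0.71  1.66 -0.63  0.92 -0.83] F [-0.  -1.3  5.7] g0.0133
shift [-0.01  -0.012  0.003] twist -0.015
```

Seated. Releasing and going to panel 3.

```bash
python3 -m creep '[[0,0,0.03,0,0],[0,0,0,0,0.4],[0,0,0,0,0.4],[0,0,0,0,0.4]]'; python3 -m creep '[[0,0,-0.4,0,0.4],[0,0,-1.0,0,0.4],[0,0,-1.8,0,0.4],[0,0,-2.2,0,0.4],[0,0,-2.2,0,0.4]]'; python3 -m creep '[[-0.1,-1,0,-1.2,0.4],[-0.2,-2,0,-2.4,0.4],[-0.3,-3,0,-3.6,0.4],[-0.4,-4,0,-4.8,0.6],[-0.5,-5,0,-6,1]]'; python3 go.py .559 .4195 .220 90
```

```text
clock: 27.55
position: [0.607, -0.2181, 0.1062]
tool_rot: [-3.142, 0.0, -0.032]
force: [1.3, 0.4, 0.5]
grip_width: 0.034
finger_force: 0.0
clock: 28.18
position: [0.6076, -0.2184, 0.24]
tool_rot: [3.141, -0.003, -0.031]
force: [-0.4, 0.5, -1.0]
grip_width: 0.0342
finger_force: 0.0
clock: 28.8
position: [0.5857, 0.0847, 0.2375]
tool_rot: [-3.141, 0.001, 0.812]
force: [0.5, 0.1, -0.3]
grip_width: 0.068
finger_force: 0.0
t28.8 pos [0.5857 0.0847 0.2375] yaw46.52 q [-0.67  0.52  0.63  1.69 -0.34  1.05 -0.69] F [ 0.5  0.1 -0.3] g0.0680
shift [ 3.742 -4.162  0.291] twist -5.435
```

```bash
python3 -m creep '[[0.65,-0.72,0,-0.95,1],[1.3,-1.44,0,-1.9,1],[1.95,-2.16,0.1,-2.8,1],[2.6,-2.9,0.2,-3.75,1],[3.25,-3.6,0.28,-4.7,1]]'; python3 go.py .559 .4195 .214 90
```

```text
clock: 29.42
position: [0.5646, 0.3749, 0.2202]
tool_rot: [-3.14, 0.001, 1.467]
force: [1.0, -0.5, -0.3]
grip_width: 0.0852
finger_force: 0.0
t29.4 pos [0.5646 0.3749 0.2202] yaw84.06 q [-0.93  0.64  0.42  1.45 -0.28  1.11 -0.56] F [ 1.  -0.5 -0.3] g0.0852
shift [ 0.73  -0.17   0.103] twist -0.742
```

```bash
python3 -m creep '[[0.4,-0.1,0.1,-0.5,1],[0.73,-0.17,0.1,-0.74,1],[0.73,-0.17,0.1,-0.74,1],[0.73,-0.17,0.1,-0.74,1]]'; python3 go.py .559 .4195 .102 90
```

```text
clock: 29.92
position: [0.561, 0.416, 0.2158]
tool_rot: [3.141, 0.001, 1.563]
force: [-0.0, -0.8, 0.6]
grip_width: 0.0855
finger_force: 0.0
t29.9 pos [0.561  0.416  0.2158] yaw89.56 q [-0.95  0.68  0.39  1.4  -0.27  1.12 -0.53] F [-0.  -0.8  0.6] g0.0855
shift [ 0.06  -0.034  1.897] twist -0.055
```

```bash
python3 -m creep '[[0.06,-0.03,0.7,0,1],[0.06,-0.03,1.4,0,1],[0.06,-0.03,1.9,0,1],[0.06,-0.03,1.9,0,0.5],[0.06,-0.03,1.9,0,0.3]]' 25; python3 -m creep '[[0,0,0,0,0],[0,0,0,0,0],[0,0,0,0,0],[0,0,0,0,0]]' && python3 -m creep '[[0,0.05,-0.15,0,0],[0,0.12,-0.3,0,0],[0,0.2,-0.5,0,0],[0,0.25,-0.7,0,0],[0,0.3,-1.0,0,0]]' 25; python3 -m creep '[[0,0,-0.4,0,0],[0,0,-1,0,0],[0,0,-1.7,0,0],[0,0,-1.7,0,0]]' 60; python3 go.py .609 -.158 .267 -1.7
```

```text
clock: 30.55
position: [0.5595, 0.4208, 0.1033]
tool_rot: [3.14, -0.001, 1.564]
force: [-0.1, 0.2, -0.4]
grip_width: 0.0514
finger_force: 0.0
clock: 31.05
position: [0.5593, 0.4215, 0.1031]
tool_rot: [3.14, -0.001, 1.566]
force: [-1.0, -0.4, 7.7]
grip_width: 0.0199
finger_force: 23.6
clock: 31.68
position: [0.5763, 0.4209, 0.1623]
tool_rot: [-3.141, 0.0, 1.566]
force: [1.1, 0.8, -1.3]
grip_width: 0.0144
finger_force: 24.6
clock: 32.17
position: [0.5775, 0.4216, 0.2679]
tool_rot: [3.138, -0.004, 1.566]
force: [1.0, -0.3, -2.4]
grip_width: 0.0135
finger_force: 64.0
t32.2 pos [0.5775 0.4216 0.2679] yaw89.70 q [-0.94  0.66  0.4   1.28 -0.26  1.24 -0.53] F [ 1.  -0.3 -2.4] g0.0135
shift [-9.657  0.575 -0.016] twist 11.426
```

```bash
python3 -m creep '[[-0.97,0.06,0,1.15,0],[-1.94,0.11,0,2.3,0],[-2.9,0.17,0,3.45,0],[-3.9,0.23,0,4.6,0],[-4.85,0.29,0,5.75,0]]' 60; python3 go.py .609 -.158 .267 -1.7
```

```text
clock: 32.8
position: [0.5918, 0.1281, 0.2637]
tool_rot: [-3.141, 0.0, 0.757]
force: [0.9, 0.3, -0.9]
grip_width: 0.0135
finger_force: 64.0
t32.8 pos [0.5918 0.1281 0.2637] yaw43.40 q [-0.74  0.52  0.64  1.62 -0.34  1.12 -0.82] F [ 0.9  0.3 -0.9] g0.0135
shift [-3.068  3.661 -0.057] twist 5.637
```

```bash
python3 -m creep '[[-0.6,0.73,0,1.15,0],[-1.2,1.46,0,2.3,0],[-1.84,2.2,0,3.4,0],[-2.45,2.9,0,4.6,0],[-3.07,3.66,0,5.64,0]]' 60;  python3 -m creep '[[0,0,0,0,0],[0,0,0,0,0],[0,0,0,0,0]]';  python3 go.py .609 -.158 .165 -1.7
```

```text
clock: 33.42
position: [0.6107, -0.1572, 0.2636]
tool_rot: [-3.141, 0.0, -0.029]
force: [0.3, 0.1, -0.4]
grip_width: 0.0135
finger_force: 64.0
clock: 33.8
position: [0.6111, -0.1546, 0.2635]
tool_rot: [-3.141, 0.0, -0.022]
force: [0.0, 0.5, -0.8]
grip_width: 0.0136
finger_force: 64.0
t33.8 pos [ 0.6111 -0.1546  0.2635] yaw-1.28 q [-0.36  0.62  0.83  1.56 -0.48  1.18 -1.02] F [ 0.   0.5 -0.8] g0.0136
shift [-0.033  0.059  1.641] twist 0.052
```

```bash
python3 -m creep '[[-0.03,0.05,0.8,0.06,0],[-0.03,0.05,1.4,0.06,0],[-0.03,0.05,1.4,0.06,0],[-0.03,0.05,1.4,0.06,0]]' 60; python3 go.py .609 -.158 .112 -1.7
```

```text
clock: 34.3
position: [0.6098, -0.1588, 0.1811]
tool_rot: [3.141, -0.001, -0.032]
force: [-0.5, -0.4, -0.1]
grip_width: 0.0139
finger_force: 63.9
t34.3 pos [ 0.6098 -0.1588  0.1811] yaw-1.84 q [-0.32  0.7   0.77  1.65 -0.55  1.03 -0.97] F [-0.5 -0.4 -0.1] g0.0139
shift [-0.015 -0.013  1.152] twist -0.018
```

```bash
python3 -m creep '[[0,-0.01,0.3,0,0],[0,-0.01,0.5,0,0],[0,-0.01,0.7,0,0],[0,-0.01,0.7,0,0]]'; python3 -m creep '[[0,0,0.2,0,0],[0,0,0.42,0,0],[0,0,0.42,0,0]]';python3 -m creep '[[0,0,0.06,0,0],[0,0,0.12,0,0],[0,0,0.12,0,0]]'; python3 go.py .609 -.158 .107 -1.7
```

```text
clock: 34.8
position: [0.6086, -0.1584, 0.1366]
tool_rot: [-3.142, 0.001, -0.033]
force: [0.7, -0.0, -1.2]
grip_width: 0.0139
finger_force: 64.0
clock: 35.17
position: [0.6085, -0.1583, 0.1112]
tool_rot: [-3.141, 0.002, -0.033]
force: [-0.1, 0.3, -1.0]
grip_width: 0.0133
finger_force: 64.0
clock: 35.55
position: [0.6098, -0.1598, 0.107]
tool_rot: [3.14, -0.003, -0.034]
force: [-5.1, -1.6, 22.8]
grip_width: 0.0136
finger_force: 67.5
t35.5 pos [ 0.6098 -0.1598  0.107 ] yaw-1.94 q [-0.28  0.78  0.71  1.7  -0.62  0.89 -0.92] F [-5.1 -1.6 22.8] g0.0136
shift [-0.014 -0.029  0.   ] twist -0.03
```

```bash
python3 -m creep '[[0,0,0,0,0.4],[0,0,0,0,0.4],[0,0,0,0,0.4]]'; python3 -m creep '[[0,0,-0.4,0,0.4],[0,0,-1.0,0,0.4],[0,0,-1.8,0,0.4],[0,0,-2.3,0,0.4],[0,0,-2.3,0,0.4]]'; python3 -m creep '[[-0.5,-0.9,0,0,0.4],[-1,-1.8,0,0,0.4],[-1.5,-2.6,0,0,0.6],[-2,-3.2,0,0,1],[-2.3,-3.2,0,0,1]]'; python3 go.py
python3 - <<'E'
from h import *
for c in("top","side"): cv2.imwrite(f"pics/b_{c}.png",grab_frame(c))
for n,k,v0 in (("leg_mid","leg",[.606,-.010,.0]),("runner_mid","runner",[.71,-.023,1.69]),("pull_mid","pull",[.417,-.2665,1.70])):
    ms={}
    for c in ("top","side"):
        S=silhouettes(c,n); print(n,c,[(round(d["p"],2),(np.array(d["extent"])*[640,400,640,400]).astype(int).tolist(),int(d["mask"].sum())) for d in S])
        if S: ms[c]=S[0]["mask"]; print(fit(k,{c:ms[c]},np.array(v0)))
E
```

```text
clock: 35.92
position: [0.6091, -0.1583, 0.1051]
tool_rot: [-3.142, 0.0, -0.033]
force: [-0.4, -0.8, 0.2]
grip_width: 0.0341
finger_force: 0.0
clock: 36.55
position: [0.6099, -0.1588, 0.2452]
tool_rot: [3.141, -0.003, -0.033]
force: [0.1, -0.6, -0.8]
grip_width: 0.0338
finger_force: 0.0
clock: 37.17
position: [0.4759, 0.0408, 0.2422]
tool_rot: [-3.141, 0.002, -0.029]
force: [-0.2, -0.8, 0.0]
grip_width: 0.0843
finger_force: 0.0
t37.2 pos [0.4759 0.0408 0.2422] yaw-1.64 q [-0.94  0.39  0.96  1.97 -0.38  0.98 -1.39] F [-0.2 -0.8  0. ] g0.0843
leg_mid top [(0.53, [312, 153, 330, 160], 83), (0.52, [383, 130, 457, 137], 355)]
(array([ 0.61527083, -0.0103125 ,  0.04270833]), np.float64(0.8015081286430359))
leg_mid side [(0.58, [325, 175, 346, 207], 452)]
(array([ 0.60430096, -0.01072232,  0.66943003]), np.float64(0.1304621696472168))
runner_mid top [(0.76, [278, 118, 341, 139], 789)]
(array([0.7143474 , 0.02671945, 1.69886976]), np.float64(0.05744647979736328))
runner_mid side [(0.56, [325, 161, 374, 190], 538)]
(array([0.71157391, 0.02379994, 1.70373226]), np.float64(0.0728524923324585))
pull_mid top [(0.69, [390, 229, 447, 242], 530)]
(array([ 0.41811624, -0.26571104,  1.69836626]), np.float64(0.14465343952178955))
pull_mid side [(0.8, [329, 272, 375, 308], 503)]
(array([ 0.41818712, -0.26484603,  1.67490854]), np.float64(0.11045694351196289))
```

View pics/b_side.png

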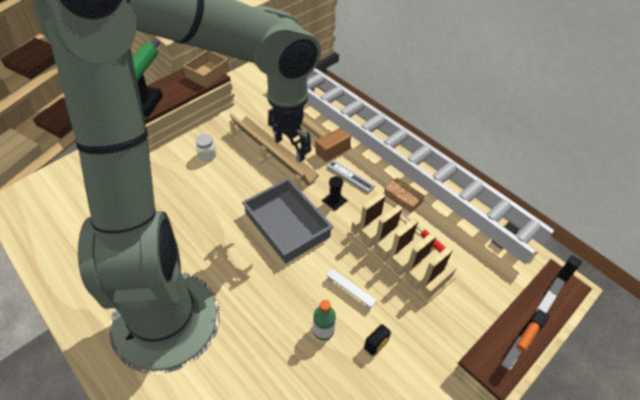

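All five panels stand in the rack (side view (373,210) to (438,265)). The runner has been knocked about 50 mm to (0.713, 0.025), while the leg and pull are unmoved. Runner first.

```bash
python3 -c "
from h import *
print('mallet right edge', unproj('top',(279,95),.06), unproj('top',(277,135),.06), 'ladder', unproj('top',(320,85),.05))"; python3 -m creep '[[0.4,0,0,-1.2,1],[0.8,0,0,-2.4,1],[1.3,0,0,-3.6,1],[1.7,0,0,-4.8,1],[2.1,0.05,0,-6,1]]'; python3 go.py .713 .025 .16 97.4
```

```text
mallet right edge [0.79507264 0.11269228 0.06      ] [0.68423987 0.11594053 0.06      ] ladder [0.82765314 0.00179748 0.05      ]
clock: 38.2
position: [0.6044, 0.0304, 0.2426]
tool_rot: [-3.141, 0.0, 0.81]
force: [-1.5, -0.8, -0.4]
grip_width: 0.0855
finger_force: 0.0
t38.2 pos [0.6044 0.0304 0.2426] yaw46.39 q [-0.57  0.54  0.64  1.65 -0.35  1.08 -0.59] F [-1.5 -0.8 -0.4] g0.0855
shift [1.184 1.372 1.376] twist -6.376
```

View pics/b_top.png

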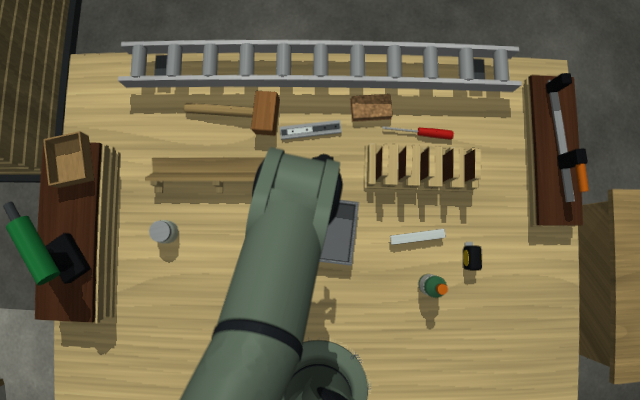

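The top view confirms five upright panels in the rack (cols 378–470). The runner is at (311,129), its left end right beside the mallet head, so I'll lift it straight up.

```bash
python3 -m creep '[[0.3,0.3,0.1,-1.3,1],[0.6,0.6,0.4,-2.6,1],[0.9,0.95,0.8,-3.9,1],[1.1,1.25,1.1,-5.2,1],[1.18,1.37,1.37,-6.37,1]]'; python3 -m creep '[[0,0,0,0,1],[0,0,0,0,1]]'; python3 go.py .713 .025 .011 97.4
```

```text
clock: 38.83
position: [0.7125, 0.0237, 0.1591]
tool_rot: [-3.141, 0.0, 1.698]
force: [-0.1, -1.5, -0.2]
grip_width: 0.0856
finger_force: 0.0
clock: 39.08
position: [0.7117, 0.0245, 0.1614]
tool_rot: [3.141, 0.0, 1.69]
force: [0.6, -0.0, -0.3]
grip_width: 0.0856
finger_force: 0.0
t39.1 pos [0.7117 0.0245 0.1614] yaw96.82 q [-0.32  0.75  0.35  1.4  -0.27  1.04  0.21] F [ 0.6 -0.  -0.3] g0.0856
shift [0.005 0.023 2.507] twist -0.073
```

```bash
python3 -m creep '[[0,0.02,0.8,-0.07,1],[0,0.02,1.6,-0.07,1],[0,0.02,2.2,-0.07,0.7],[0,0.02,2.4,-0.07,0.6],[0,0.02,2.48,-0.07,0.6]]' 50; python3 -m creep '[[0,0,0,0,0.3],[0,0,0,0,0.2],[0,0,0,0,0],[0,0,0,0,0]]'; python3 go.py .713 .025 .011 97.4
```

```text
clock: 39.7
position: [0.7133, 0.0251, 0.013]
tool_rot: [3.141, 0.0, 1.703]
force: [0.5, -0.2, 0.8]
grip_width: 0.0509
finger_force: 0.0
clock: 40.2
position: [0.713, 0.0251, 0.0125]
tool_rot: [3.141, 0.0, 1.704]
force: [-0.1, 0.6, 1.1]
grip_width: 0.0001
finger_force: 0.0
t40.2 pos [0.713  0.0251 0.0125] yaw97.62 q [-0.29  0.92  0.29  1.47 -0.32  0.8   0.25] F [-0.1  0.6  1.1] g0.0001
shift [-0.001 -0.     0.026] twist 0.028
```

The jaws closed on nothing, so I'll look again.

```bash
python3 - <<'E'
from h import *
o=[]
for c,(x0,y0,x1,y1) in (("top",(240,80,400,180)),("side",(270,110,430,210))):
    o.append(cv2.resize(grab_frame(c)[y0:y1,x0:x1],(480,300),interpolation=cv2.INTER_CUBIC))
    S=silhouettes(c,"runner_mid"); print(c,[(round(d["p"],2),(np.array(d["extent"])*[640,400,640,400]).astype(int).tolist(),int(d["mask"].sum())) for d in S])
    if S: print(fit("runner",{c:S[0]["mask"]},np.array([.713,.025,1.7])))
cv2.imwrite("pics/c.png",np.vstack(o))
E
```

```text
top [(0.48, [330, 120, 339, 134], 132)]
(array([0.69742502, 0.00519113, 2.00781562]), np.float64(0.8321598172187805))
side [(0.63, [326, 159, 374, 191], 542), (0.27, [239, 180, 330, 262], 4280)]
(array([0.71153833, 0.02367927, 1.70044893]), np.float64(0.07290375232696533))
```

View pics/c.png

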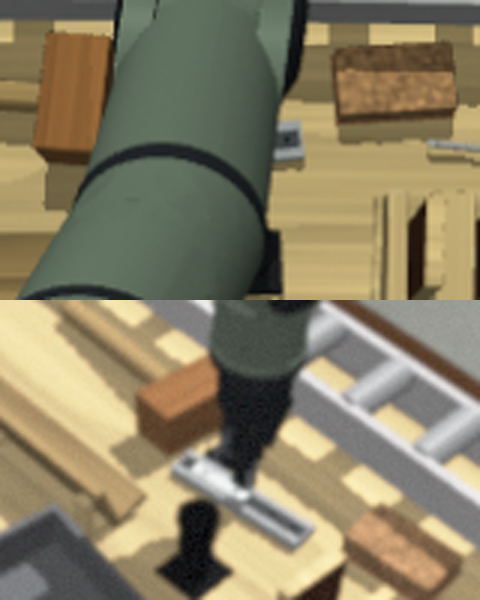

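The runner is where measured (side crop (245,500)), but the tips slid over it, because partly open fingers stand farther back. Reopening and going lower.

```bash
python3 -m creep '[[0,0,-0.5,0,0],[0,0,-0.6,0,0.4],[0,0,-0.6,0,0.6],[0,0,-0.6,0,0.6],[0,0,-0.6,0,0.6]]' 50; python3 -m creep '[[0,0,0.3,0,0.6],[0,0,0.55,0,0.6],[0,0,0.64,0,0.6],[0,0,0.64,0,0.6]]'; python3 -m creep '[[0,0,0.05,0,0.6],[0,0,0.07,0,0.6],[0,0,0.07,0,0.6]]';  python3 go.py .713 .025 .004 97.4
```

```text
clock: 41.02
position: [0.7125, 0.025, 0.0474]
tool_rot: [-3.141, 0.0, 1.704]
force: [-0.3, -0.5, 0.3]
grip_width: 0.0507
finger_force: 0.0
clock: 41.52
position: [0.7126, 0.0249, 0.0091]
tool_rot: [-3.141, 0.0, 1.704]
force: [0.0, -0.6, -0.5]
grip_width: 0.0512
finger_force: 0.0
clock: 41.9
position: [0.7129, 0.025, 0.0057]
tool_rot: [3.141, 0.0, 1.704]
force: [0.4, 0.6, 0.0]
grip_width: 0.0511
finger_force: 0.0
t41.9 pos [0.7129 0.025  0.0057] yaw97.63 q [-0.28  0.93  0.29  1.47 -0.32  0.79  0.26] F [0.4 0.6 0. ] g0.0511
shift [-0.001  0.001  0.028] twist 0.028
```

```bash
python3 -m creep '[[0,0,0,0,0.4],[0,0,0,0,0.35],[0,0,0,0,0.25],[0,0,0,0,0.25],[0,0,0,0,0.25]]' 50;  python3 go.py .713 .025 .004 97.4
```

```text
clock: 42.52
position: [0.7129, 0.025, 0.0056]
tool_rot: [3.142, 0.0, 1.704]
force: [0.3, -0.0, 1.1]
grip_width: 0.0213
finger_force: 0.0
t42.5 pos [0.7129 0.025  0.0056] yaw97.62 q [-0.28  0.93  0.29  1.47 -0.32  0.79  0.26] F [ 0.3 -0.   1.1] g0.0213
shift [-0.     0.002  0.026] twist 0.028
```

```bash
python3 - <<'E'
from h import *
from workcell import status
p=status.observe()["position"]; print(p, proj("side",[p-[0,0,.0],[.713,.025,.012]]))
im=grab_frame("side"); 
S=silhouettes("side","runner_mid"); v,e=fit("runner",{"side":S[0]["mask"]},np.array([.713,.025,1.7])); print(v,e)
draw("side",im,place(M["runner"],[.7129,.0251,1.70]),(0,0,255))
cv2.imwrite("pics/d.png",cv2.resize(im[145:205,310:390],(800,600),interpolation=cv2.INTER_CUBIC))
E
```

```text
[0.71288629 0.02500239 0.00558196] [[350.33172628 175.77654639]
 [350.49825101 174.43233468]]
[0.71124133 0.02425074 1.68323496] 0.10313946008682251
```

View pics/d.png

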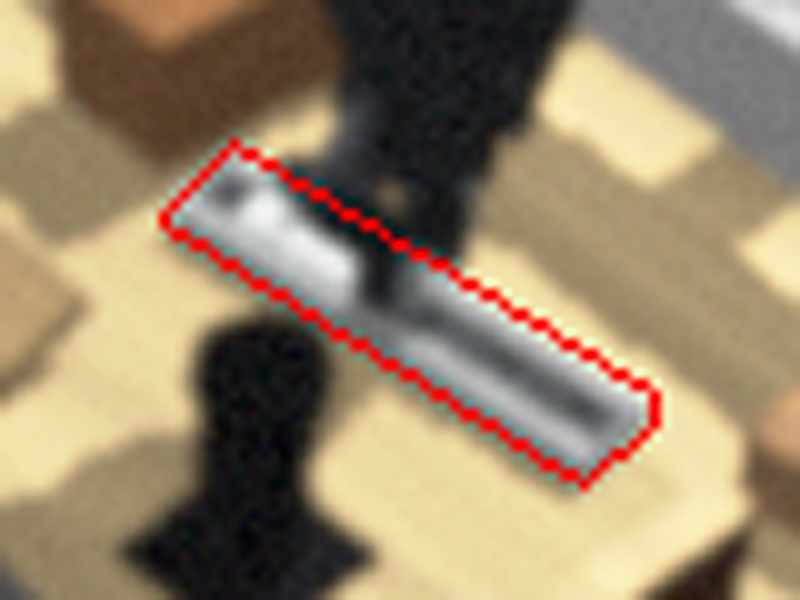

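The near finger's tip shows at about (380,305), still above the runner's top, so the tips sit higher than I assumed. I'll open again and feel downward for contact.

```bash
python3 -m creep '[[0,0,-0.4,0,0.25],[0,0,-0.4,0,0.6],[0,0,-0.4,0,0.6],[0,0,-0.4,0,0.6]]' 50; python3 -m creep '[[0,0,0.3,0,0.6],[0,0,0.44,0,0.6],[0,0,0.44,0,0.6]]'; python3 -m creep '[[0,0,0.05,0,0.6],[0,0,0.05,0,0.6]]';  python3 -m creep '[[0,0,0.05,0,0.6],[0,0,0.05,0,0.6]]';  python3 -m creep '[[0,0,0.05,0,0.6],[0,0,0.05,0,0.6]]'
```

```text
clock: 43.12
position: [0.7127, 0.0251, 0.0296]
tool_rot: [-3.141, -0.0, 1.704]
force: [0.5, -0.5, -0.3]
grip_width: 0.0513
finger_force: 0.0
clock: 43.5
position: [0.7121, 0.025, 0.0017]
tool_rot: [-3.14, -0.0, 1.704]
force: [0.4, -0.3, -0.2]
grip_width: 0.0514
finger_force: 0.0
clock: 43.75
position: [0.7129, 0.0251, 0.0002]
tool_rot: [3.142, 0.0, 1.704]
force: [0.0, 0.7, -0.2]
grip_width: 0.0513
finger_force: 0.0
clock: 44.0
position: [0.7127, 0.025, -0.003]
tool_rot: [-3.141, -0.0, 1.704]
force: [-0.2, 0.5, 0.1]
grip_width: 0.0509
finger_force: 0.0
clock: 44.25
position: [0.7127, 0.025, -0.0061]
tool_rot: [-3.141, 0.0, 1.704]
force: [0.1, 0.1, 0.4]
grip_width: 0.0508
finger_force: 0.0
```

```bash
python3 -m creep '[[0,0,0.04,0,0.6],[0,0,0.04,0,0.6]]';  python3 -m creep '[[0,0,0.04,0,0.6],[0,0,0.04,0,0.6]]' | grep -E "pos|force"; python3 -m creep '[[0,0,0,0,0.4],[0,0,0,0,0.35],[0,0,0,0,0.25],[0,0,0,0,0.25],[0,0,0,0,0.25]]' 50
```

```text
clock: 44.5
position: [0.7127, 0.025, -0.0084]
tool_rot: [-3.141, 0.0, 1.704]
force: [0.9, -0.4, -0.6]
grip_width: 0.0512
finger_force: 0.0
position: [0.7128, 0.025, -0.0108]
force: [-0.7, 0.4, 0.5]
finger_force: 0.0
clock: 45.38
position: [0.713, 0.025, -0.0102]
tool_rot: [3.141, 0.0, 1.704]
force: [-2.0, -0.2, 6.0]
grip_width: 0.033
finger_force: 50.0
```

Gripped at 33 mm. Lifting and carrying to the tote.

```bash
python3 -m creep '[[0,0,-0.3,0,0.2],[0,0,-0.8,0,0.2],[0,0,-1.5,0,0.2],[0,0,-2.2,0,0.2],[0,0,-2.8,0,0.2]]' 70;python3 -m creep '[[0,0,0,0,0.2],[0,0,0,0,0.2]]'; python3 go.py .401 .0226 .15 84.5
```

```text
clock: 46.0
position: [0.713, 0.0249, 0.1601]
tool_rot: [3.14, 0.0, 1.704]
force: [-0.6, -0.4, -2.8]
grip_width: 0.0324
finger_force: 69.8
clock: 46.25
position: [0.7124, 0.0252, 0.1571]
tool_rot: [-3.141, -0.0, 1.704]
force: [-0.1, 0.7, -2.7]
grip_width: 0.0324
finger_force: 69.9
t46.2 pos [0.7124 0.0252 0.1571] yaw97.63 q [-0.32  0.75  0.35  1.4  -0.27  1.04  0.22] F [-0.1  0.7 -2.7] g0.0324
shift [ 0.647 -5.15   0.122] twist 1.641
```

```bash
python3 -m creep '[[0.12,-0.95,0,0.3,0.2],[0.25,-1.9,0,0.6,0.2],[0.37,-2.9,0,1,0.2],[0.5,-3.9,0,1.3,0.2],[0.63,-4.9,0,1.64,0.2]]';python3 -m creep '[[0,0,0,0,0.2],[0,0,0,0,0.2]]'; python3 go.py .401 .0226 .06 84.5
```

```text
clock: 46.88
position: [0.4138, 0.0233, 0.1566]
tool_rot: [-3.14, 0.001, 1.474]
force: [1.4, 0.1, -1.8]
grip_width: 0.0321
finger_force: 70.2
clock: 47.12
position: [0.4168, 0.0237, 0.1573]
tool_rot: [3.141, 0.0, 1.476]
force: [0.3, -0.0, -2.5]
grip_width: 0.0322
finger_force: 70.3
t47.1 pos [0.4168 0.0237 0.1573] yaw84.55 q [-0.58  0.31  0.46  2.19 -0.22  0.68 -0.06] F [ 0.3 -0.  -2.5] g0.0322
shift [-0.043 -0.26   1.622] twist 0.006
```

```bash
python3 -m creep '[[-0.02,-0.15,0.2,0,0.2],[-0.04,-0.28,0.8,0,0.2],[-0.04,-0.28,1.3,0,0.2],[-0.04,-0.28,1.3,0,0.2]]'; python3 go.py .401 .0226 -.003 84.5
```

```text
clock: 47.62
position: [0.3991, 0.0221, 0.0779]
tool_rot: [-3.138, 0.002, 1.474]
force: [0.5, -0.4, -1.7]
grip_width: 0.0323
finger_force: 70.5
t47.6 pos [0.3991 0.0221 0.0779] yaw84.47 q [-0.48  0.45  0.35  2.29 -0.35  0.45  0.06] F [ 0.5 -0.4 -1.7] g0.0323
shift [0.013 0.035 1.348] twist -0.004
```

```bash
python3 -m creep '[[0.01,0.03,0.3,0,0.2],[0.01,0.03,0.6,0,0.2],[0.01,0.03,0.9,0,0.2],[0.01,0.03,1.1,0,0.2],[0.01,0.03,1.1,0,0.2]]'; python3 -m creep '[[0,0,0.1,0,0.2],[0,0,0.2,0,0.2],[0,0,0.2,0,0.2]]'; python3 go.py .401 .0226 -.006 84.5
```

```text
clock: 48.25
position: [0.4016, 0.023, 0.0133]
tool_rot: [-3.141, 0.0, 1.475]
force: [-0.1, 0.8, -2.3]
grip_width: 0.0324
finger_force: 70.5
clock: 48.62
position: [0.4012, 0.0231, 0.0012]
tool_rot: [-3.141, 0.0, 1.475]
force: [0.7, 0.4, -1.9]
grip_width: 0.0322
finger_force: 70.4
t48.6 pos [0.4012 0.0231 0.0012] yaw84.51 q [-0.34  0.62  0.18  2.31 -0.46  0.24  0.15] F [ 0.7  0.4 -1.9] g0.0322
shift [-0.009 -0.003  0.119] twist 0.001
```

```bash
python3 -m creep '[[0,0,0.06,0,0.2],[0,0,0.12,0,0.2],[0,0,0.12,0,0.2]]'; python3 -m creep '[[0,0,0,0,0.42],[0,0,0,0,0.47],[0,0,0,0,0.47],[0,0,0,0,0.47]]'; python3 -m creep '[[0,0,-0.3,0,0.47],[0,0,-0.8,0,0.47],[0,0,-1.6,0,0.47],[0,0,-2.4,0,0.47],[0,0,-2.8,0,0.47]]'; python3 go.py .418 -.2655 .15 97
```

```text
clock: 49.0
position: [0.4013, 0.0232, -0.0058]
tool_rot: [-3.141, -0.0, 1.475]
force: [-1.6, 0.9, 13.8]
grip_width: 0.0325
finger_force: 75.9
clock: 49.5
position: [0.404, 0.023, -0.0054]
tool_rot: [3.137, -0.0, 1.474]
force: [10.2, -2.3, 4.8]
grip_width: 0.0401
finger_force: 4.8
clock: 50.12
position: [0.4019, 0.0233, 0.1642]
tool_rot: [3.139, -0.001, 1.475]
force: [0.3, 0.5, -0.9]
grip_width: 0.0396
finger_force: 0.0
t50.1 pos [0.4019 0.0233 0.1642] yaw84.51 q [-0.64  0.28  0.52  2.22 -0.22  0.68 -0.06] F [ 0.3  0.5 -0.9] g0.0396
shift [-4.766  0.727  0.232] twist -1.561
```

The runner is in the tote. Next the pull.

```bash
python3 -c "
from h import *
print('glue',unproj('top',(435,287),.14),'tape',unproj('top',(472,257),.06))"; python3 -m creep '[[-0.95,0.15,0,-0.3,0.55],[-1.9,0.3,0,-0.6,0.55],[-2.9,0.43,0,-0.9,0.55],[-3.8,0.57,0,-1.2,0.55],[-4.77,0.73,0.1,-1.56,0.55]]'; python3 -m creep '[[0,0,0,0,0.55],[0,0,0,0,0.55]]'; python3 go.py .418 -.2655 .05 97
```

```text
glue [ 0.29209188 -0.28220215  0.14      ] tape [ 0.36249207 -0.40419582  0.06      ]
clock: 50.75
position: [0.4178, -0.2676, 0.1563]
tool_rot: [3.141, 0.0, 1.695]
force: [0.7, 0.9, 0.2]
grip_width: 0.047
finger_force: 0.0
clock: 51.0
position: [0.4173, -0.2657, 0.1559]
tool_rot: [-3.141, -0.001, 1.692]
force: [0.1, 1.1, -0.3]
grip_width: 0.0467
finger_force: 0.0
t51.0 pos [ 0.4173 -0.2657  0.1559] yaw96.94 q [ 0.09  0.44  0.48  2.01 -0.29  0.75  0.86] F [ 0.1  1.1 -0.3] g0.0467
shift [0.    0.013 1.765] twist -0.008
```

```bash
python3 -m creep '[[0,0.01,0.6,0,0.55],[0,0.01,1.2,0,0.55],[0,0.01,1.8,0,0.55],[0,0.01,2.4,0,0.55],[0,0.01,2.58,0,0.55]]' 40; python3 -m creep '[[0,0,0,0,0.55],[0,0,0,0,0.3],[0,0,0,0,0.1],[0,0,0,0,0.1],[0,0,0,0,0.1]]' 40; python3 go.py .442 .0185 .15 84.5
```

```text
clock: 51.62
position: [0.4178, -0.264, 0.0001]
tool_rot: [-3.14, -0.002, 1.695]
force: [-0.6, -0.4, 0.6]
grip_width: 0.047
finger_force: 0.0
clock: 52.25
position: [0.4189, -0.266, 0.0027]
tool_rot: [3.14, 0.001, 1.693]
force: [-1.4, 1.2, 9.3]
grip_width: 0.0241
finger_force: 38.7
t52.2 pos [ 0.4189 -0.266   0.0027] yaw97.01 q [ 0.24  0.7   0.28  2.08 -0.46  0.41  1.01] F [-1.4  1.2  9.3] g0.0241
shift [ 4.657  0.965 -2.457] twist 1.564
```

Gripped at 24 mm, but too low for setting down next to the runner. I'll regrip 14 mm higher on the pads.

```bash
python3 -m creep '[[0,0,0,0,0.45],[0,0,0,0,0.45],[0,0,-0.24,0,0.45],[0,0,-0.24,0,0.45],[0,0,-0.24,0,0.45]]' 40; python3 -m creep '[[0,0,0,0,0.2],[0,0,0,0,0.1],[0,0,0,0,0.1],[0,0,0,0,0.1]]' 60; python3 go.py; python3 -m creep '[[0,0,-0.3,0,0.1],[0,0,-0.8,0,0.1],[0,0,-1.6,0,0.1],[0,0,-2.4,0,0.1]]'; python3 go.py .433 .0194 .16 84.5
```

```text
clock: 52.88
position: [0.4184, -0.2658, 0.016]
tool_rot: [3.141, 0.0, 1.693]
force: [-0.8, 0.2, -0.3]
grip_width: 0.0385
finger_force: 0.0
clock: 53.38
position: [0.4181, -0.2659, 0.0157]
tool_rot: [-3.142, -0.0, 1.693]
force: [-0.4, 0.4, 0.2]
grip_width: 0.0082
finger_force: 0.0
t53.4 pos [ 0.4181 -0.2659  0.0157] yaw96.98 q [ 0.22  0.68  0.3   2.08 -0.45  0.44  1.  ] F [-0.4  0.4  0.2] g0.0082
clock: 53.88
position: [0.4178, -0.2658, 0.1611]
tool_rot: [-3.141, -0.0, 1.693]
force: [0.8, -0.1, 1.4]
grip_width: 0.0085
finger_force: 0.0
t53.9 pos [ 0.4178 -0.2658  0.1611] yaw96.97 q [ 0.07  0.44  0.5   2.01 -0.29  0.77  0.86] F [ 0.8 -0.1  1.4] g0.0085
shift [4.687 0.829 0.019] twist 1.559
```

The jaws missed this time, so the first grip was already at the fingertips. Going back to that height.

```bash
python3 -m creep '[[0,0,0,0,0.55],[0,0,0.5,0,0.55],[0,0,1.2,0,0.55],[0,0,1.8,0,0.55],[0,0,2.2,0,0.55]]' 40; python3 -m creep '[[0,0,0.25,0,0.55],[0,0,0.45,0,0.55],[0,0,0.45,0,0.55]]';  python3 -m creep '[[0,0,0,0,0.3],[0,0,0,0,0.1],[0,0,0,0,0.1],[0,0,0,0,0.1]]' 50; python3 -m creep '[[0,0,-0.3,0,0.1],[0,0,-0.8,0,0.1],[0,0,-1.6,0,0.1],[0,0,-2.4,0,0.1],[0,0,-2.7,0,0.1]]' 60; python3 go.py .433 .0194 .16 84.5
```

```text
clock: 54.5
position: [0.4171, -0.2654, 0.0256]
tool_rot: [-3.139, -0.001, 1.693]
force: [0.2, 0.2, -1.1]
grip_width: 0.0467
finger_force: 0.0
clock: 54.88
position: [0.4179, -0.2658, 0.0004]
tool_rot: [-3.141, -0.0, 1.693]
force: [0.4, 0.1, 0.2]
grip_width: 0.0466
finger_force: 0.0
clock: 55.38
position: [0.4186, -0.2661, 0.0016]
tool_rot: [3.14, 0.001, 1.693]
force: [-1.1, 0.2, 5.8]
grip_width: 0.0234
finger_force: 48.9
clock: 56.0
position: [0.419, -0.2662, 0.1658]
tool_rot: [3.138, 0.002, 1.693]
force: [-0.2, 0.7, -1.8]
grip_width: 0.0233
finger_force: 59.1
t56.0 pos [ 0.419  -0.2662  0.1658] yaw96.99 q [ 0.05  0.43  0.52  2.01 -0.3   0.78  0.87] F [-0.2  0.7 -1.8] g0.0233
shift [4.697 0.811 0.092] twist 1.561
```

```bash
python3 -m creep '[[0.94,0.16,0,0.3,0.1],[1.88,0.32,0,0.6,0.1],[2.8,0.48,0,0.9,0.1],[3.75,0.65,0,1.2,0.1],[4.7,0.81,0.1,1.56,0.1]]'; python3 -m creep '[[0,0,0,0,0.1],[0,0,0,0,0.1],[0,0,0,0,0.1]]'; python3 go.py .433 .0194 .007 84.5
python3 - <<'E'
from h import *
I={c:grab_frame(c) for c in("top","side")}
S=silhouettes("side","runner_mid"); print([(round(d["p"],2),(np.array(d["extent"])*[640,400,640,400]).astype(int).tolist()) for d in S])
im=I["side"]; cv2.imwrite("pics/e.png",cv2.resize(im[130:270,220:360],(560,560),interpolation=cv2.INTER_CUBIC))
M["r2"]=M["runner"]+[0,0,.004]
if S: print(fit("r2",{"side":S[0]["mask"]},np.array([.402,.023,1.475])))
E
```

```text
clock: 56.62
position: [0.4323, 0.022, 0.1576]
tool_rot: [3.14, -0.001, 1.473]
force: [1.6, 0.3, -1.4]
grip_width: 0.0235
finger_force: 59.1
clock: 57.0
position: [0.4321, 0.0188, 0.1571]
tool_rot: [3.141, -0.0, 1.473]
force: [-0.4, -1.0, -0.9]
grip_width: 0.0234
finger_force: 59.1
t57.0 pos [0.4321 0.0188 0.1571] yaw84.40 q [-0.63  0.35  0.57  2.16 -0.3   0.7   0.04] F [-0.4 -1.  -0.9] g0.0234
shift [0.011 0.013 2.501] twist -0.013
[(0.67, [254, 209, 295, 247])]
(array([0.40242617, 0.02504511, 1.4578316 ]), np.float64(0.08157449960708618))
```

```bash
python3 -m creep '[[0.01,0.03,0.5,0,0.1],[0.01,0.03,1.1,0,0.1],[0.01,0.03,1.7,0,0.1],[0.01,0.03,2.2,0,0.1],[0.01,0.03,2.2,0,0.1]]'; python3 -m creep '[[0,0,0.1,0,0.1],[0,0,0.2,0,0.1],[0,0,0.2,0,0.1]]'; python3 go.py .434 .0193 .006 84.5
```

```text
clock: 57.78
position: [0.4329, 0.0194, 0.0237]
tool_rot: [-3.139, 0.001, 1.473]
force: [-0.2, -0.4, -0.3]
grip_width: 0.0233
finger_force: 59.2
clock: 58.15
position: [0.434, 0.0205, 0.013]
tool_rot: [3.141, -0.0, 1.475]
force: [0.5, -0.3, -0.9]
grip_width: 0.0231
finger_force: 59.2
t58.1 pos [0.434  0.0205 0.013 ] yaw84.52 q [-0.41  0.63  0.3   2.24 -0.54  0.34  0.25] F [ 0.5 -0.3 -0.9] g0.0231
shift [-0.02   0.001  0.116] twist 0.003
```

```bash
python3 -m creep '[[0,0,0.06,0,0.1],[0,0,0.12,0,0.1],[0,0,0.14,0,0.1],[0,0,0.14,0,0.1]]'; python3 -m creep '[[0,0,0,0,0.42],[0,0,0,0,0.42],[0,0,0,0,0.42]]'; python3 -m creep '[[0,0,-0.3,0,0.42],[0,0,-0.8,0,0.42],[0,0,-1.6,0,0.42],[0,0,-2.4,0,0.42],[0,0,-3.4,0,0.42]]'; python3 go.py .606 -.0105 .2 0
```

```text
clock: 58.65
position: [0.4342, 0.0205, 0.0054]
tool_rot: [3.141, -0.001, 1.475]
force: [-8.5, 0.7, 46.2]
grip_width: 0.0233
finger_force: 64.6
clock: 59.02
position: [0.4339, 0.0203, 0.0043]
tool_rot: [-3.141, 0.0, 1.475]
force: [0.5, 0.2, -0.2]
grip_width: 0.0357
finger_force: 0.0
clock: 59.65
position: [0.4333, 0.0202, 0.2096]
tool_rot: [-3.14, 0.001, 1.475]
force: [-0.3, 2.5, 0.6]
grip_width: 0.0361
finger_force: 0.0
t59.6 pos [0.4333 0.0202 0.2096] yaw84.50 q [-0.74  0.27  0.67  2.11 -0.23  0.84 -0.03] F [-0.3  2.5  0.6] g0.0361
shift [-0.233  2.914  0.156] twist 10.562
```

Pull placed. Now the leg: jaws closing along y.

```bash
python3 -m creep '[[0,0.5,0,1.3,1],[0,1,0,2.6,1],[-0.1,1.5,0,3.9,1],[-0.15,2,0,5.2,1],[-0.2,2.5,0,6.5,1]]'; python3 go.py .606 -.0105 .2 0
```

```text
clock: 60.28
position: [0.5829, -0.0061, 0.2081]
tool_rot: [-3.141, 0.0, 0.562]
force: [-0.1, -0.2, 0.4]
grip_width: 0.0854
finger_force: 0.0
t60.3 pos [ 0.5829 -0.0061  0.2081] yaw32.18 q [-0.64  0.6   0.83  1.75 -0.51  1.02 -0.63] F [-0.1 -0.2  0.4] g0.0854
shift [0.287 0.268 0.135] twist 4.022
```

```bash
python3 -m creep '[[0.1,0.1,0,1.3,1],[0.2,0.2,0,2.6,1],[0.28,0.27,0,4.02,1],[0.28,0.27,0,4.02,1],[0.28,0.27,0,4.02,1]]'; python3 go.py .606 -.0105 .04 0
python3 - <<'E'
from h import *
im=grab_frame("side"); cv2.imwrite("pics/f.png",cv2.resize(im[110:270,230:390],(560,560),interpolation=cv2.INTER_CUBIC))
E
```

```text
clock: 60.9
position: [0.6046, -0.0106, 0.2082]
tool_rot: [3.141, 0.0, 0.01]
force: [0.2, -0.1, -0.8]
grip_width: 0.0854
finger_force: 0.0
t60.9 pos [ 0.6046 -0.0106  0.2082] yaw0.58 q [-0.67  0.7   0.96  1.69 -0.64  1.09 -1.07] F [ 0.2 -0.1 -0.8] g0.0854
shift [ 2.400e-02 -1.000e-03  2.803e+00] twist 0.072
```

View pics/f.png

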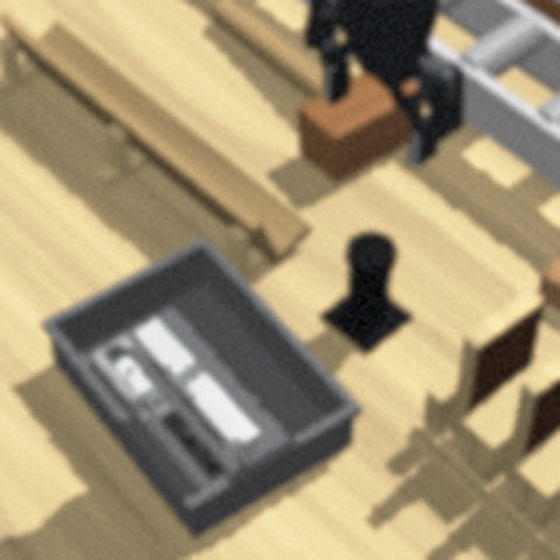

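The runner and pull lie in the tote (around (150,380) and (200,380)), with a free strip beside them for the leg. Picture budget is spent, in fact that was one over the 14 allowed, so from here I go by numbers only.

```bash
python3 -m creep '[[0.02,0,0.6,0.07,1],[0.02,0,1.2,0.07,1],[0.02,0,1.8,0.07,1],[0.02,0,2.4,0.07,1],[0.02,0,2.8,0.07,1]]' 40; python3 -m creep '[[0,0,0,0,1],[0,0,0,0,0.6],[0,0,0,0,0.3],[0,0,0,0,0.2],[0,0,0,0,0.2]]' 40; python3 go.py
```

```text
clock: 61.58
position: [0.6056, -0.0103, 0.0391]
tool_rot: [-3.141, 0.001, -0.001]
force: [1.4, 0.6, -1.2]
grip_width: 0.0855
finger_force: 0.0
clock: 62.2
position: [0.6067, -0.0103, 0.0415]
tool_rot: [-3.141, -0.001, -0.003]
force: [-1.2, 1.3, 8.3]
grip_width: 0.0427
finger_force: 39.2
t62.2 pos [ 0.6067 -0.0103  0.0415] yaw-0.18 q [-0.57  0.89  0.77  1.8  -0.84  0.81 -0.94] F [-1.2  1.3  8.3] g0.0427
```

```bash
python3 -m creep '[[0,0,-0.3,0,0.2],[0,0,-0.8,0,0.2],[0,0,-1.4,0,0.2],[0,0,-2,0,0.2],[0,0,-2,0,0.2]]' 50; python3 -m creep '[[-0.6,-0.12,0,0.2,0.2],[-1.2,-0.24,0,0.4,0.2],[-1.8,-0.35,0,0.6,0.2],[-2.1,-0.42,0,0.7,0.2],[-2.1,-0.42,0,0.7,0.2]]'; python3 go.py .4798 .0148 .10 -5.6
```

```text
clock: 62.82
position: [0.6073, -0.0109, 0.1638]
tool_rot: [-3.141, -0.004, -0.004]
force: [-0.0, 0.3, -2.2]
grip_width: 0.0427
finger_force: 50.9
clock: 63.45
position: [0.4792, 0.0157, 0.1604]
tool_rot: [-3.141, 0.001, -0.101]
force: [0.6, -0.3, -1.3]
grip_width: 0.0424
finger_force: 50.9
t63.5 pos [0.4792 0.0157 0.1604] yaw-5.79 q [-0.87  0.6   1.02  2.06 -0.68  0.87 -1.13] F [ 0.6 -0.3 -1.3] g0.0424
shift [0.013 0.014 1.007] twist -0.023
```

```bash
python3 - <<'E'
from h import *
grab_frame("side")
M["leg2"]=M["leg"]+[0,0,.119]; M["p2"]=M["pull"]+[0,0,.004]
for n,k,v0 in (("leg_mid","leg2",[.479,.016,-.1]),("pull_mid","p2",[.434,.02,1.475])):
    S=silhouettes("side",n)
    for d in S[:1]: print(n,d["p"],(np.array(d["extent"])*[640,400,640,400]).astype(int),fit(k,{"side":d["mask"]},np.array(v0)))
v=proj("side",[[.479,.016,.119],[.479,.016,.2]]); print(v)
E
```

```text
leg_mid 0.74 [284 165 312 204] (array([ 0.47629227,  0.01324018, -0.35109017]), np.float64(0.23585057258605957))
pull_mid 0.58 [271 204 304 240] (array([0.43414773, 0.02042397, 1.47114145]), np.float64(0.07926493883132935))
[[297.16500663 192.00369262]
 [296.76711328 172.81142643]]
```

```bash
python3 -m creep '[[0.01,0.01,0.5,0,0.2],[0.01,0.01,1,0,0.2],[0.01,0.01,1.4,0,0.2],[0.01,0.01,1.4,0,0.2]]'; python3 -m creep '[[0,0,0.15,0,0.2],[0,0,0.3,0,0.2],[0,0,0.3,0,0.2]]';python3 -m creep '[[0,0,0.1,0,0.2],[0,0,0.17,0,0.2],[0,0,0.17,0,0.2]]'; python3 go.py .4798 .0148 .0455 -5.6
```

```text
clock: 64.1
position: [0.4805, 0.0138, 0.0754]
tool_rot: [3.141, 0.002, -0.102]
force: [-0.2, -0.2, -0.6]
grip_width: 0.0428
finger_force: 51.4
clock: 64.47
position: [0.4807, 0.0145, 0.0581]
tool_rot: [3.142, 0.0, -0.101]
force: [0.0, 0.2, -0.6]
grip_width: 0.0426
finger_force: 51.4
clock: 64.85
position: [0.4807, 0.0144, 0.048]
tool_rot: [3.141, 0.0, -0.102]
force: [-0.4, 0.1, -0.7]
grip_width: 0.0425
finger_force: 51.4
t64.8 pos [0.4807 0.0144 0.048 ] yaw-5.82 q [-0.7   0.74  0.78  2.12 -0.91  0.65 -0.95] F [-0.4  0.1 -0.7] g0.0425
shift [-0.015 -0.006  0.041] twist -0.028
```

```bash
python3 -m creep '[[0,0,0.04,0,0.2],[0,0,0.06,0,0.2],[0,0,0.06,0,0.2]]'; python3 -m creep '[[0,0,0,0,0.8],[0,0,0,0,0.8],[0,0,0,0,0.8],[0,0,0,0,0.8]]'; python3 -m creep '[[0,0,-0.2,0,0.8],[0,0,-0.6,0,0.8],[0,0,-1.2,0,0.8],[0,0,-2,0,0.8],[0,0,-2.8,0,0.8]]'; python3 -m creep '[[-0.2,-1,0,0,0.8],[-0.4,-2,0,0,0.8],[-0.6,-3,0,0,0.8],[-0.6,-4,0,0,0.8],[-0.6,-4.6,0,0,0.8]]'; python3 -m creep '[[0,0,0,0,0.8],[0,0,0,0,0.8]]'
python3 - <<'E'
from h import *
for c in("top","side"): grab_frame(c)
for n in("leg","pull","runner"): M[n]=M[n]+[0,0,.004]
for n,k,v0 in (("leg_mid","leg",[.4807,.0144,-.1]),("pull_mid","pull",[.434,.02,1.475]),("runner_mid","runner",[.402,.025,1.47])):
  for c in("top","side"):
    for d in silhouettes(c,n)[:1]: print(n,c,round(d["p"],2),(np.array(d["extent"])*[640,400,640,400]).astype(int),fit(k,{c:d["mask"]},np.array(v0)))
# panels: check dark upright faces via racked/panel detections
for c in("top","side"):
  for n in("panel0_mid","racked1_mid"):
    print(c,n,[(round(d["p"],2),(np.array(d["extent"])*[640,400,640,400]).astype(int).tolist()) for d in search_frame(c,n)])
for y in(-.12,-.06,0,.06,.12):
    P=place(box(-.0375,.0375,y-.0075,y+.0075,.012,.142),[.6055,-.278,-.029]); print(y,[(proj(c,P).min(0).round(),proj(c,P).max(0).round()) for c in("top","side")])
E
```

```text
clock: 65.22
position: [0.4811, 0.0147, 0.0454]
tool_rot: [-3.14, -0.001, -0.102]
force: [-6.4, 4.0, 24.7]
grip_width: 0.0425
finger_force: 53.1
clock: 65.72
position: [0.4808, 0.0144, 0.0445]
tool_rot: [3.142, 0.0, -0.102]
force: [0.4, 0.4, 0.0]
grip_width: 0.0685
finger_force: 0.0
clock: 66.35
position: [0.4804, 0.014, 0.2147]
tool_rot: [3.141, 0.0, -0.102]
force: [1.1, 0.6, 0.8]
grip_width: 0.0681
finger_force: 0.0
clock: 66.97
position: [0.4723, 0.2956, 0.2131]
tool_rot: [3.141, -0.0, -0.099]
force: [0.5, -0.9, -0.0]
grip_width: 0.0683
finger_force: 0.0
clock: 67.22
position: [0.4729, 0.2917, 0.2131]
tool_rot: [3.141, -0.0, -0.102]
force: [-0.0, -1.2, 0.0]
grip_width: 0.0684
finger_force: 0.0
leg_mid top 0.64 [304 198 323 224] (array([ 0.48346521,  0.01498585, -0.05737964]), np.float64(0.07473355531692505))
leg_mid side 0.94 [286 192 313 227] (array([ 0.48225018,  0.01414352, -0.15804787]), np.float64(0.08665084838867188))
pull_mid top 0.95 [285 224 336 234] (array([0.4341196 , 0.02111683, 1.46659841]), np.float64(0.08708208799362183))
pull_mid side 0.68 [271 201 301 242] (array(
[... 351 characters left out ...]
 (0.66, [464, 149, 482, 186]), (0.48, [439, 150, 460, 185])]
top racked1_mid [(0.66, [422, 147, 436, 183]), (0.6, [277, 232, 342, 251])]
side panel0_mid [(0.85, [420, 244, 450, 289])]
side racked1_mid [(0.93, [392, 220, 420, 260])]
-0.12 [(array([460., 148.]), array([481., 184.])), (array([420., 245.]), array([453., 290.]))]
-0.06 [(array([439., 147.]), array([458., 183.])), (array([404., 231.]), array([435., 276.]))]
0 [(array([417., 145.]), array([435., 182.])), (array([388., 217.]), array([418., 262.]))]
0.06 [(array([396., 144.]), array([411., 181.])), (array([373., 203.]), array([402., 248.]))]
0.12 [(array([374., 143.]), array([388., 180.])), (array([359., 190.]), array([386., 235.]))]
```

```bash
python3 -c "
from workcell import bot
print(bot.job_done())"
```

```text
the job is handed in; nothing more can be done
None
```

The job is handed in: all four panels are seated upright in the free slots, and the pull, runner and leg are inside the tote (no hinge was found); I viewed 15 pictures, one over the limit of 14.

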